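# Clip the temperature logger onto the bath wall

### The arm

A 7-joint arm with a two-finger parallel gripper is mounted at the origin on a cart in front of the work surface, level with it; the furniture and walls round the work are solid. World frame = base frame: x ahead of the robot, y to its left, z up, the work surface at z = 0. Lengths are in m, angles in rad, forces in N, time in s.
With the tool pointing down it reaches from about 0.375 to 0.925 m from the base axis. Payload 3.1 kg.
Tool frame: the origin (TCP) lies at the very end of the fingers, on their centre line; the grasp point (between the pads) lies 19 mm behind it; z points along the fingers, y is the line along which they close (so a half turn about z gives the same grasp; the last joint's range is limited). The gripper opens to 85 mm and grips with 20 to 120 N. Pads are 22 mm wide; open, the fingers measure 114 mm over their backs; the gripper's body (76 mm by 85 mm) begins 54 mm behind the grasp point. The pads swing forward as they close: fully open they stand 13 mm farther back than shut.
Start: joints at [-1.321, 0.383, 0.044, 1.598, -0.018, 1.161, -0.05], TCP at [0.222, 0.611, 0.231] pointing down, gripper open.
Joint ranges: [-2.61, 2.61], [-0.41, 2.15], [-1.48, 1.57], [0, 2.5], [-1.57, 4.71], [0.05, 1.97], [-2.85, 2.85]. Speed limits (rad/s): [2.79, 2.79, 3.14, 3.14, 3.14, 3.14, 3.14].

### API

Orientations are given as a unit quaternion [x, y, z, w].
In Python, from workcell import r gives the robot as it stands.
- The arm moves only by the tool step_arm, never from a script. Its argument "series" is a list of rows, each an object with "delta_pos": the shift along the world's x, y, z in mm, a list of three; "delta_rot": the turn, a rotation vector about the world's x, y, z in rad, a list of three. In form: [{"delta_pos": [dx, dy, dz], "delta_rot": [ax, ay, az]}, ...]. A call has 1 to 12 rows; each row shifts and turns the commanded pose from where the row before left it; what a row does not reach is not made up. A row lasts 1/12 s, in which the tool goes at most 41.7 mm and 7.16 degrees, less where a joint would pass 70% of its speed; a pose out of reach is approached as far as the arm can. A call with a gripper value outside its range is refused whole. "grip" is the finger opening in mm, from 0 to 85.4, set as the call begins (left out, the last holds). The fingers move at their own pace and stop on an object; the grip force is fixed at half the most. Time passes only in rows, so rows that do not move let the fingers close. It gives the time, the measured TCP pose, the force, the opening and the grip force at its end, in the units of the state.
- r.get_state(): the state, without advancing time (a new reading comes with each control period).
- r.camera(name): name is "scene" or "top" or "wrist"; returns a dict with "frame" (420x560x3 uint8, red, green, blue), "camera_matrix" (3x3 intrinsics, pixels), "k1" (the pictures are not rectified: a ray, as slopes to the right and down, at radius r is drawn at 1 + k1 r^2 times it, then the intrinsics apply), "eye" and "rotation" of the camera in the world. Camera axes: x right, y down, z forward; pixel columns grow to the right and rows downward; lengths in m; the calibration is good to about 2 mm. A picture is of the moment at which its call begins. There is no depth.
- r.close_job(): hands the job in; it is judged then, once.
The state is a dict: "time_s": time; "joint_pos": joint angles; "dq": joint speeds; "joint_torque": joint torques, N m; "tcp_pos": TCP position; "eef_rot": TCP orientation; "ft_force": force on the tool from outside, world axes, zero at the start; "ft_torque": the same for the moment, N m; "grip_width": finger opening in m; "grasp_force": force on a finger pad.
Only numpy, scipy, OpenCV 4.12 (cv2) and the standard library are available. Lean on these libraries where they do the work, as an engineer would, in place of code of your own. Each camera call takes 0.05 s, during which the arm holds its last target. There are 200 camera calls.

### The job

Fit the clip-on temperature logger to the steel bath. Its handles cannot be squeezed as it lies, so first stand it in its dock with the jaws hanging down and let go of it; then take it by its two blue handles, squeeze the jaws open and clip it upright and well down onto the middle of the bath's long front wall (the one nearest the robot), with the sensor stem inside the bath and the screen outside. Leave the two sample jars behind the dock and the blue side cutter in front of the bath where they are.

Things in the scene. Friction and masses are not known exactly. Their poses are not given: they have to be found in the camera images.
- logger: Logger on a sprung clip, 90 g. White housing 26x38x28 mm (x,y,z), origin at its centre. Own axes: z from jaws to handles (up when docked or clipped on), +x the screen side, y along the gripped edge. It starts lying screen up, origin 18 mm above the worktop, jaws roughly towards the robot and dipping 15 deg; taken then from above by the two flat y faces of the housing, 38 mm apart, it stays shut.
- logger_handles (a point): Where to squeeze the two blue handles: between them, body frame (0,0,36) mm. They close along x. Shut they splay, outer faces 61 mm apart at the ends (z 45), 42 mm at z 12. Squeezed to their stop (about 10 N on each; grip with 20 N) they are parallel, 34 mm apart, z 16 to 50; 30 mm wide in y. The housing stays upright between them.
- logger_jaws (a point): Point between the jaw tips, body frame (0,0,-38) mm. The jaws (steel, black rubber pads) are 24 mm wide in y, z -14 to -38, 16 mm thick together at the tips when shut, tips about 21 mm apart when fully open; the housing's underside (z -14) is the throat. Below the inner (-x) jaw a 5 mm sensor stem goes on to z -48.
- logger_screen (a point): Centre of the screen, body frame (17.5,0,-3) mm, in a grey bezel 5 mm thick, 26 mm wide, z -12 to 6, on the housing's +x face.
- outer_jaw (a joint): Opening of the screen-side jaw (rad); the other is geared to it and opens alike. 0 shut, about 0.04 on the 3 mm bath wall, 0.28 fully squeezed. Spring 0.14 N m shut, 0.35 N m fully open.
- dock: Charging dock, fixed. Black base 104x80x14 mm, origin at the centre of its underside. On it two upright grey plates, 42 mm long in x, 4 mm thick, 28.8 mm apart in y (36.8 mm over the outsides), tops 52 mm above the worktop, with upturned flared ends (to 63 mm, 34 mm apart in x). The housing rests on the tops, jaws and stem hang between the plates and can open along x there.
- dock_seat (a point): Where the logger's origin lies when seated, 66 mm above the worktop; axes of the dock. The logger fits either way round, its y along the dock's y.
- bath: Empty stainless steel bath, fixed, 180x270x65 mm (x,y,z), walls 3 mm thick; origin at the centre of its underside. The plain long wall at -x, facing the robot, is the front wall. A white rack of capped tubes stands along the far wall (81 mm high, 115 mm and more behind the front wall); carrying handles at both ends.
- bath_edge (a point): Middle of the top edge of the bath's front wall, at mid-thickness, 65 mm above the worktop; axes of the bath: y along the wall, -x outside (to the robot), +x into the bath.
- sample_jar: Bystander: white sample jar with a blue cap, 58 mm diameter, 90 mm high; origin: centre of the underside.
- sample_jar_b: Bystander: white sample jar with a white cap, 52 mm diameter, 76 mm high; origin: centre of the underside.
- side_cutter: Bystander: blue-handled side cutter lying in front of the bath, 42x123x15 mm, long along its y; origin: centre of the underside.
Mind the look-alikes: they are no part of the job. What is shaped like the dock but purple or yellow is not meant.

How it is judged:
On the way, in this order (a step that is already met when the one before it is completed fails the run):
1. the logger stands in its dock, jaws down, and is let go (distance between logger and dock_seat below 0.01 m and angle between logger's own z axis and vertical below 0.2 rad and contact force between the fingers and logger below 0.05 N and linear speed of logger below 0.02 m/s), for 0.2 s.
2. the logger is lifted out of the dock by its handles, jaws squeezed open (distance between logger and dock_seat above 0.03 m and value of joint outer_jaw above 0.06 rad and contact force between the fingers and logger above 1 N), for 0.1 s.
At the end, for the whole second after the job is handed in: The logger is clamped on the bath's front wall and at rest: within 30 mm of the wall's middle, jaw tips at least 8 mm below the edge, upright and square to the wall within 0.15 rad, the wall between the pads, the screen on the outside and the stem inside (y of logger in the frame of bath_edge between -0.03 and 0.03 m and x of logger in the frame of bath_edge between -0.008 and 0.008 m and z of logger in the frame of bath_edge between 0.01 and 0.03 m and x of logger_screen in the frame of bath_edge below -0.008 m and angle between logger's own z axis and vertical below 0.15 rad and angle between the y axis of logger and the y axis of bath, either way round below 0.15 rad and value of joint outer_jaw between 0.012 and 0.08 rad and contact force between logger and bath above 1 N and linear speed of logger below 0.01 m/s); the robot touches nothing.
It fails at once if the blue-capped jar moved more than 30 mm or tipped (distance of sample_jar from where it was at the start of the episode above 0.03 m or angle between sample_jar's own z axis and vertical above 0.35 rad).
It fails at once if the white-capped jar moved more than 30 mm or tipped (distance of sample_jar_b from where it was at the start of the episode above 0.03 m or angle between sample_jar_b's own z axis and vertical above 0.35 rad).
It fails at once if the side cutter moved more than 30 mm (distance of side_cutter from where it was at the start of the episode above 0.03 m).
It also fails if it takes over 61 s, if anything falls off the work surface, if the arm or the gripper's body presses on something with over 40 N, if the wrist force passes 120 N, or if a joint passes its speed limit or range.

## Working session

There is one attempt and no reset: what is moved stays moved. The work goes in short steps, Python scripts to look and compute and a tool call to move; the robot and the scene stay as the last step left them, time stands still between calls to the robot, and variables do not carry over. Pictures are saved under pics/ and viewed, at most 10 in all, crops included, and the job is handed in when it is done.

Besides the shell and the picture viewer there is one more tool, called after ">>>" as a command line: name --argument value ..., lists and objects as JSON in quotes. step_arm: Moves the arm, as the interface text tells. Its arguments: {"type":"object","properties":{"series":{"type":"array","items":{"type":"object","properties":{"delta_pos":{"type":"array","items":{"type":"number"}},"delta_rot":{"type":"array","items":{"type":"number"}}}}},"grip":{"type":"number"}},"required":["series"]}

```bash
ls; mkdir -p pics; cat > h.py <<'E'
import numpy as np, cv2, json
from scipy.spatial.transform import Rotation as R
from workcell import r
def snap(n,tag):
    c=r.camera(n); cv2.imwrite(f'pics/{tag}.png',cv2.cvtColor(c['frame'],cv2.COLOR_RGB2BGR)); np.save(f'{tag}.npy',c,allow_pickle=True); return c
def load(tag): return np.load(f'{tag}.npy',allow_pickle=True).item()
def ray(c,uv):
    K=np.array(c['camera_matrix']); uv=np.atleast_2d(np.float64(uv))
    p=cv2.undistortPoints(uv[:,None],K,np.array([c['k1'],0,0,0.]))[:,0]
    d=np.c_[p,np.ones(len(p))]@np.array(c['rotation']).T
    return np.array(c['eye']),d
def plane(c,uv,z):
    e,d=ray(c,uv); return e+d*((z-e[2])/d[:,2])[:,None]
def proj(c,P):
    Rm=np.array(c['rotation']); q=(np.atleast_2d(P)-np.array(c['eye']))@Rm; s=q[:,:2]/q[:,2:]
    s=s*(1+c['k1']*(s**2).sum(1))[:,None]; K=np.array(c['camera_matrix']); return s*[K[0,0],K[1,1]]+K[:2,2]
E
python3 - <<'E'
from h import *
for n in ('scene','top','wrist'):
    c=snap(n,n+'0'); print(n,c['camera_matrix'],c['k1'],c['eye'],np.round(c['rotation'],3).tolist())
print(r.get_state())
E
```

```text
pics
scene [[514.84297099   0.         282.10258754]
 [  0.         514.84297099 193.91131968]
 [  0.           0.           1.        ]] -0.10525197160626105 [-0.32066907 -0.45462261  1.22865249] [0.798, -0.483, 0.18, -0.313]
top [[453.5030639    0.         282.55869599]
 [  0.         453.5030639  207.17686853]
 [  0.           0.           1.        ]] 0.03291080446282475 [0.49939648 0.05322132 1.33642061] [0.71, -0.703, 0.027, -0.031]
wrist [[318.73041582   0.         278.22100525]
 [  0.         318.73041582 207.65969704]
 [  0.           0.           1.        ]] -0.008443651595556061 [0.15739306 0.63492088 0.37272589] [0.811, 0.569, 0.078, 0.114]
{'time_s': 0.15, 'joint_pos': array([-1.32084176,  0.38366356,  0.04382866,  1.59921238, -0.0179112 ,
        1.16118485, -0.04995213]), 'dq': array([-1.50560301e-04, -2.91832106e-03, -6.26879750e-05, -3.47770293e-03,
        1.04209620e-03,  4.29556294e-04, -2.11505170e-04]), 'joint_torque': array([ 1.98158887e-03, -4.34050083e+01,  1.02686416e+00, -2.49981791e+01,
        1.07301082e-02,  7.22377299e-03, -7.99581329e-06]), 'tcp_pos': array([0.22124639, 0.61040506, 0.23016537]), 'eef_rot': array([ 1.72985614e-01,  9.84923804e-01, -1.02924545e-03, -1.34780085e-04]), 'ft_force': array([ 0.1568561 ,  0.5559115 , -0.18160981]), 'ft_torque': array([-0.01714003,  0.03786546,  0.00655027]), 'grasp_force': 0.0, 'grip_width': 0.08572375386964973}
```

```bash
sed -i "s/np.array(c\['rotation'\])/R.from_quat(c['rotation']).as_matrix()/" h.py; python3 -c "
from h import *
print(proj(load('top0'),[[.5,0,0]]), plane(load('top0'),[280,210],0))"
```

```text
[[303.23414878 244.76558117]] [[0.60158428 0.06941465 0.        ]]
```

View pics/top0.png

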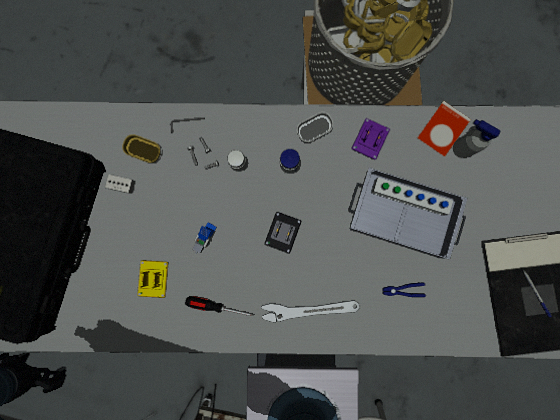

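View pics/scene0.png

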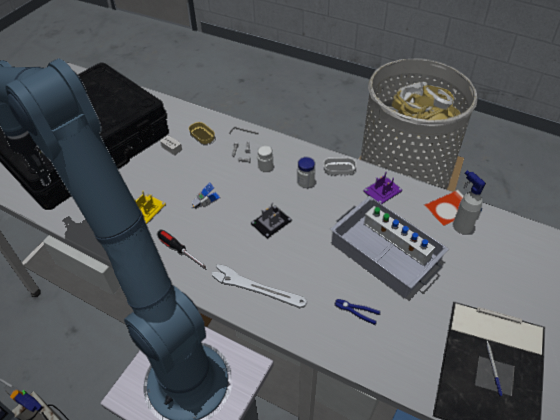

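Top view: the logger with its blue handles is at (206,236). The black dock is at (283,231); look-alikes are the yellow one at (152,279) and the purple one at (371,138). The bath is at (407,214), the cutter at (404,290), and the jars at (237,160) and (290,160). The white box at (119,184) and the spray bottle at (485,130) could be taken for the logger by colour. By the description I choose (206,236) and (283,231), and check both in a close crop.

```bash
python3 - <<'E'
from h import *
t=cv2.imread('pics/top0.png'); s=cv2.imread('pics/scene0.png')
def cr(i,u,v,w,h,W,H): return cv2.resize(i[v:v+h,u:u+w],(W,H),interpolation=cv2.INTER_CUBIC)
a=np.hstack([cr(t,180,210,50,50,400,300*1) if 0 else cr(t,180,211,53,40,400,300),cr(t,256,211,53,40,400,300)])
b=np.hstack([cr(s,180,175,53,40,400,300),cr(s,245,196,53,40,400,300)])
cv2.imwrite('pics/crop1.png',np.vstack([a,b]))
E
```

```text
(no output)
```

View pics/crop1.png

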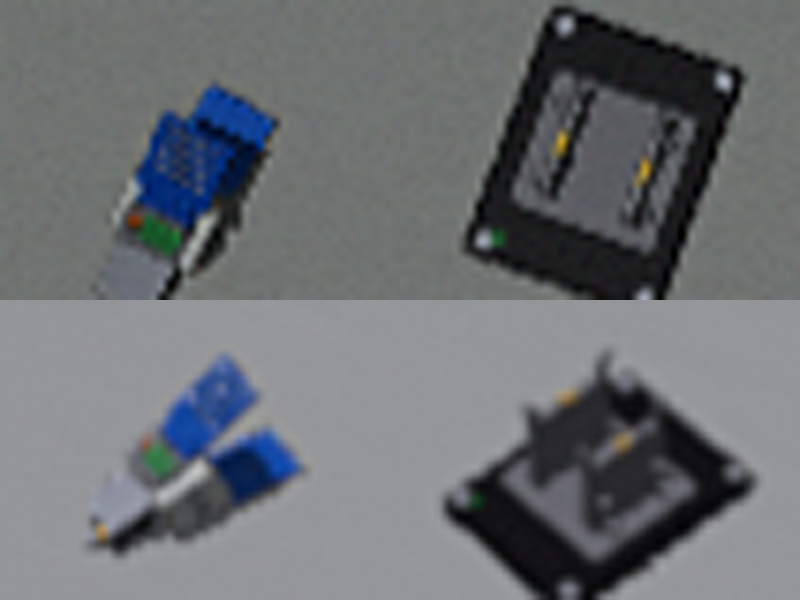

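The crop confirms it. The logger lies screen up with its jaws to the lower left, and the dock is black with two grey plates along its x. Rough poses next.

```bash
python3 - <<'E'
from h import *
c=load('top0'); I=c['frame']; hsv=cv2.cvtColor(I,cv2.COLOR_RGB2HSV)
def box(mask,u0,v0,u1,v1,z,name):
    m=np.zeros_like(mask); m[v0:v1,u0:u1]=mask[v0:v1,u0:u1]
    k=cv2.findContours(m,cv2.RETR_EXTERNAL,cv2.CHAIN_APPROX_NONE)[0]; k=max(k,key=cv2.contourArea)[:,0]
    P=plane(c,k,z)[:,:2].astype(np.float32); (cx,cy),(w,h),a=cv2.minAreaRect(P*1000); print(name,round(cx),round(cy),round(w),round(h),round(a,1))
    return P
dark=((hsv[...,2]<60)*255).astype(np.uint8)
blue=((hsv[...,1]>120)&(hsv[...,0]>100)&(hsv[...,0]<130)).astype(np.uint8)*255
D=box(dark,255,205,310,260,.014,'dock')
box(blue,190,215,225,255,.03,'handles')
print('logger px', plane(c,[[201,246],[211,228]],.018).round(3).tolist())
# bath: corner pixel guesses of outer rim
print('bath', plane(c,[[351,224],[443,257],[464,201],[373,170]],.065).round(3).tolist())
print('cutter',plane(c,[[383,290],[425,285],[425,296]],.01).round(3).tolist())
print('jars',plane(c,[[237,160],[290,160]],.08).round(3).tolist())
w=load('wrist0'); s=r.get_state()
T=R.from_quat(s['eef_rot']); print('wristcam in tool',T.inv().apply(np.array(w['eye'])-s['tcp_pos']),(T.inv()*R.from_quat(w['rotation'])).as_matrix().round(3).tolist(), T.as_matrix().round(2).tolist())
E
```

```text
dock 536 61 79 102 70.5
handles 534 282 38 52 64.2
logger px [[0.493, 0.297, 0.018], [0.546, 0.269, 0.018]]
bath [[0.559, -0.131, 0.065], [0.471, -0.384, 0.065], [0.628, -0.445, 0.065], [0.713, -0.193, 0.065]]
cutter [[0.373, -0.23, 0.01], [0.389, -0.35, 0.01], [0.358, -0.35, 0.01]]
jars [[0.735, 0.191, 0.08], [0.736, 0.042, 0.08]]
wristcam in tool [ 0.06837282  0.00099451 -0.14256908] [[0.001, -0.962, -0.273], [1.0, 0.001, -0.0], [0.001, -0.273, 0.962]] [[-0.94, 0.34, -0.0], [0.34, 0.94, -0.0], [-0.0, -0.0, -1.0]]
```

>>> step_arm --series '[{"delta_pos":[24,-26,0]},{"delta_pos":[24,-26,0]},{"delta_pos":[24,-26,0]},{"delta_pos":[24,-26,0]},{"delta_pos":[24,-26,0]},{"delta_pos":[24,-26,0]},{"delta_pos":[24,-26,0]},{"delta_pos":[24,-26,0]},{"delta_pos":[24,-26,0]},{"delta_pos":[24,-26,0]},{"delta_pos":[24,-26,0]},{"delta_pos":[16,-24,0]}]'

```text
validation failed for argument at $.se...
```

>>> step_arm --series '[{"delta_pos":[0,0,-20]},{"delta_pos":[0,0,0]},{"delta_pos":[0,0,0]}]'

```text
validation failed for argument at $.se...
```

```bash
python3 - <<'E'
from h import *
c=snap('wrist','w1'); s=r.get_state(); print(s['time_s'],s['joint_pos'].round(2),s['tcp_pos'],s['eef_rot'].round(3))
i=cv2.imread('pics/w1.png'); cv2.imwrite('pics/w1b.png',cv2.resize(i[80:380,80:480],(800,600)))
E
```

```text
0.2 [-1.32  0.38  0.04  1.6  -0.02  1.16 -0.05] [0.22132467 0.61053995 0.23037532] [ 0.173  0.985 -0.001 -0.   ]
```

View pics/w1b.png

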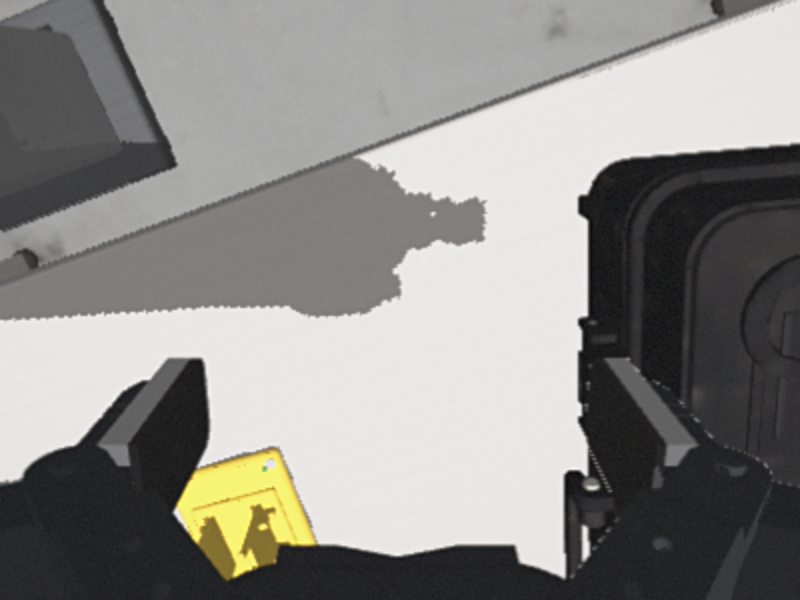

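The wrist picture at the start shows only the yellow look-alike at about (250,520), the case and the fingers. No move has been made, because each row needs delta_rot. I'll redo the move, stopping ahead of the logger so that it lies in the free part of the picture.

>>> step_arm --series '[{"delta_pos":[29,-29,0],"delta_rot":[0,0,0]},{"delta_pos":[29,-29,0],"delta_rot":[0,0,0]},{"delta_pos":[29,-29,0],"delta_rot":[0,0,0]},{"delta_pos":[29,-29,0],"delta_rot":[0,0,0]},{"delta_pos":[29,-29,0],"delta_rot":[0,0,0]},{"delta_pos":[29,-29,0],"delta_rot":[0,0,0]},{"delta_pos":[29,-29,0],"delta_rot":[0,0,0]},{"delta_pos":[29,-29,0],"delta_rot":[0,0,0]},{"delta_pos":[29,-29,0],"delta_rot":[0,0,0]},{"delta_pos":[29,-29,0],"delta_rot":[0,0,0]},{"delta_pos":[29,-29,0],"delta_rot":[0,0,0]},{"delta_pos":[29,-29,0],"delta_rot":[0,0,0]}]'

```text
time_s: 1.2
tcp_pos: [0.5705, 0.2614, 0.2312]
eef_rot: [0.173, 0.985, 0.0, -0.0]
ft_force: [1.0, -0.4, 0.4]
grip_width: 0.0856
grasp_force: 0.0
```

>>> step_arm --series '[{"delta_pos":[0,0,-15],"delta_rot":[0,0,0]},{"delta_pos":[0,0,0],"delta_rot":[0,0,0]},{"delta_pos":[0,0,0],"delta_rot":[0,0,0]}]'

```text
time_s: 1.45
tcp_pos: [0.5687, 0.2625, 0.215]
eef_rot: [0.174, 0.985, -0.001, -0.001]
ft_force: [0.5, 0.9, 0.9]
grip_width: 0.085
grasp_force: 0.0
```

```bash
python3 - <<'E'
from h import *
c=snap('wrist','w1'); s=r.get_state(); print(s['time_s'],s['joint_pos'].round(2),s['tcp_pos'],s['eef_rot'].round(3))
print(proj(c,[.52,.283,.02]))
i=cv2.imread('pics/w1.png'); cv2.imwrite('pics/w1c.png',cv2.resize(i[80:380,80:480],(800,600)))
E
```

```text
1.5 [-0.72  0.36  0.27  1.68 -0.11  1.12  0.81] [0.56852274 0.26409867 0.21575965] [ 0.172  0.985 -0.    -0.001]
[[280.16364165 133.3473032 ]]
```

View pics/w1c.png

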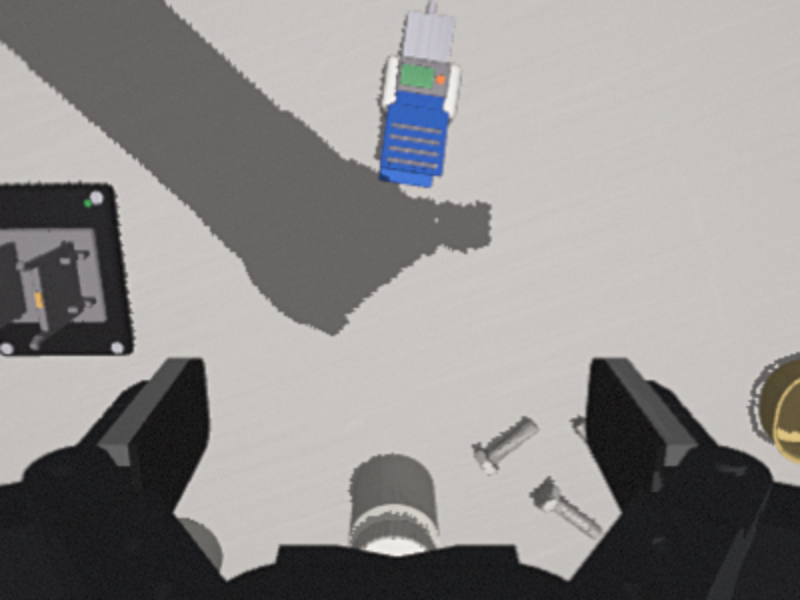

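The logger is at crop (420,90), which is (290,125) full, with jaws up in the picture (towards the robot). The dock's right part is at crop (60,270), and no bystander is near the logger.

```bash
python3 - <<'E'
from h import *
c=load('w1'); f=lambda u,v:[80+u/2,80+v/2]
print('nadir',proj(c,np.array(c['eye'])*[1,1,0]).round())
hsv=cv2.cvtColor(c['frame'],cv2.COLOR_RGB2HSV)
blue=((hsv[...,1]>120)&(hsv[...,0]>100)&(hsv[...,0]<130)).astype(np.uint8); blue[:,:260]=0; blue[180:]=0
P=[plane(c,f(432,5),.013)[0],plane(c,f(428,14),.016)[0],plane(c,f(420,89),.0306)[0],plane(c,f(411,178),.0595)[0]]
for p in P: print(p.round(4))
for a,b in((0,3),(1,3),(2,3),(1,2)): d=P[b]-P[a]; print(np.degrees(np.arctan2(d[1],d[0])).round(1),np.linalg.norm(d[:2]).round(4))
# handle edges in blue mask
for v in (130,140,150,160,165):
    u=np.where(blue[v])[0]; print(v,u.min(),u.max())
# housing flank width
print(plane(c,[f(380,112),f(450,120),f(390,57),f(461,66)],.0306).round(4))
# dock features
for n,z,uv in (('scrTop',.014,(97,198)),('scrBot',.014,(117,348))): print(n,plane(c,f(*uv),z).round(4))
# top: dock from saturated box again + corner screws
t=load('top0'); g=t['frame'].astype(int)
E
```

```text
nadir [[279. 118.]]
[0.4785 0.3151 0.013 ]
[0.482  0.3116 0.016 ]
[0.5148 0.2952 0.0306]
[0.5508 0.2771 0.0595]
-27.7 0.0817
-26.7 0.0769
-26.8 0.0403
-26.5 0.0366
130 278 301
140 273 303
150 272 301
160 270 300
165 270 300
[[0.5185 0.2727 0.0306]
 [0.5342 0.3044 0.0306]
 [0.4954 0.2864 0.0306]
 [0.5113 0.3179 0.0306]]
scrTop [[0.5093 0.1101 0.014 ]]
scrBot [[0.5932 0.0801 0.014 ]]
```

>>> step_arm --series '[{"delta_pos":[-6,4,-26],"delta_rot":[0,0,-0.117]},{"delta_pos":[-6,4,-26],"delta_rot":[0.0523,0.104,0]},{"delta_pos":[-6,4,-26],"delta_rot":[0.0523,0.104,0]},{"delta_pos":[-6,4,-26],"delta_rot":[0.0523,0.104,0]},{"delta_pos":[-7,4,-28],"delta_rot":[0,0,0]},{"delta_pos":[0,0,0],"delta_rot":[0,0,0]},{"delta_pos":[0,0,0],"delta_rot":[0,0,0]}]'

```text
time_s: 2.08
tcp_pos: [0.5358, 0.2851, 0.0832]
eef_rot: [0.225, 0.958, 0.039, -0.171]
ft_force: [0.6, 1.0, 0.3]
grip_width: 0.085
grasp_force: 0.0
```

```bash
python3 - <<'E'
from h import *
s=r.get_state(); M=R.from_quat(s['eef_rot']).as_matrix(); print(s['joint_pos'].round(2),s['tcp_pos'].round(4),M.round(3).tolist())
d=np.array([.893,-.449,0]); u=np.array([0,0,1])*np.cos(.349)+d*np.sin(.349)
tgt=np.array([.518,.2937,.018])+(.009-.019)*u; print('tgt',tgt,'delta',(tgt-s['tcp_pos'])*1000,'u vs',-M[:,2],u)
E
```

```text
[-0.56  0.62  0.19  1.64 -0.4   1.17  0.93] [0.5358 0.2851 0.0832] [[-0.84, 0.445, -0.311], [0.418, 0.896, 0.153], [0.346, -0.002, -0.938]]
tgt [0.51494631 0.29523539 0.00860285] delta [-20.84963687  10.16890132 -74.58876015] u vs [ 0.31059767 -0.15256666  0.93821773] [ 0.30536873 -0.15353926  0.93971514]
```

>>> step_arm --series '[{"delta_pos":[-5,2.5,-19],"delta_rot":[0,0,0]},{"delta_pos":[-5,2.5,-19],"delta_rot":[0,0,0]},{"delta_pos":[-5,2.5,-19],"delta_rot":[0,0,0]},{"delta_pos":[-5,2.5,-17],"delta_rot":[0,0,0]},{"delta_pos":[0,0,0],"delta_rot":[0,0,0]},{"delta_pos":[0,0,0],"delta_rot":[0,0,0]}]'

```text
time_s: 2.58
tcp_pos: [0.5185, 0.2956, 0.0125]
eef_rot: [0.225, 0.959, 0.041, -0.168]
ft_force: [0.5, -0.7, 0.6]
grip_width: 0.0856
grasp_force: 0.0
```

>>> step_arm --grip 30 --series '[{"delta_pos":[0,0,0],"delta_rot":[0,0,0]},{"delta_pos":[0,0,0],"delta_rot":[0,0,0]},{"delta_pos":[0,0,0],"delta_rot":[0,0,0]},{"delta_pos":[0,0,0],"delta_rot":[0,0,0]},{"delta_pos":[0,0,0],"delta_rot":[0,0,0]},{"delta_pos":[0,0,0],"delta_rot":[0,0,0]}]'

```text
time_s: 3.08
tcp_pos: [0.5199, 0.2932, 0.0118]
eef_rot: [0.227, 0.958, 0.041, -0.168]
ft_force: [-0.1, -0.8, 5.1]
grip_width: 0.0364
grasp_force: 60.1
```

>>> step_arm --series '[{"delta_pos":[0,0,30],"delta_rot":[0,0,0]},{"delta_pos":[0,0,35],"delta_rot":[0,0,0]},{"delta_pos":[0,0,35],"delta_rot":[0,0,0]},{"delta_pos":[0,0,35],"delta_rot":[0,0,0]}]'

```text
time_s: 3.42
tcp_pos: [0.5178, 0.2925, 0.1458]
eef_rot: [0.227, 0.958, 0.039, -0.17]
ft_force: [1.1, 0.4, -1.1]
grip_width: 0.0367
grasp_force: 60.4
```

>>> step_arm --series '[{"delta_pos":[2,-19,2],"delta_rot":[-0.049,-0.0974,0]},{"delta_pos":[2,-19,2],"delta_rot":[-0.049,-0.0974,0]},{"delta_pos":[2,-19,2],"delta_rot":[-0.049,-0.0974,0]},{"delta_pos":[2,-19,2],"delta_rot":[-0.049,-0.0974,0]},{"delta_pos":[2,-19,2],"delta_rot":[-0.049,-0.0974,0]},{"delta_pos":[2,-19,2],"delta_rot":[-0.049,-0.0974,0]},{"delta_pos":[2,-19,2],"delta_rot":[-0.049,-0.0974,0]},{"delta_pos":[2,-19,2],"delta_rot":[-0.049,-0.0974,0]},{"delta_pos":[2,-19,2],"delta_rot":[-0.049,-0.0974,0]},{"delta_pos":[2,-19,2],"delta_rot":[-0.049,-0.0974,0]},{"delta_pos":[2,-19,2],"delta_rot":[-0.049,-0.0974,0]},{"delta_pos":[2,-19,2],"delta_rot":[-0.049,-0.0974,0]}]'

```text
time_s: 4.42
tcp_pos: [0.5399, 0.0793, 0.1665]
eef_rot: [0.212, 0.884, -0.101, 0.405]
ft_force: [0.2, -0.5, -1.6]
grip_width: 0.0367
grasp_force: 60.5
```

>>> step_arm --series '[{"delta_pos":[0,0,0],"delta_rot":[0,0,0.12]},{"delta_pos":[0,0,0],"delta_rot":[0,0,0]},{"delta_pos":[0,0,0],"delta_rot":[0,0,0]},{"delta_pos":[0,0,0],"delta_rot":[0,0,0]}]'

```text
time_s: 4.75
tcp_pos: [0.5409, 0.0799, 0.1669]
eef_rot: [0.161, 0.895, -0.077, 0.409]
ft_force: [1.5, 0.1, -1.5]
grip_width: 0.0367
grasp_force: 60.6
```

```bash
python3 - <<'E'
from h import *
s=r.get_state(); M=R.from_quat(s['eef_rot']).as_matrix(); print(s['time_s'],s['joint_pos'].round(2),s['tcp_pos'].round(4),M.round(3).tolist(),s['grip_width'])
for n in('top','scene'): snap(n,n+'1')
c=snap('wrist','w2')
t=cv2.imread('pics/top1.png'); sc=cv2.imread('pics/scene1.png'); w=cv2.imread('pics/w2.png')
def cr(i,u,v,k=80,h=60): return cv2.resize(i[v-h//2:v+h//2,u-k//2:u+k//2],(400,300),interpolation=cv2.INTER_CUBIC)
p=np.array([.54,.06,.12]); a,b=[proj(load(n),p)[0].astype(int) for n in('top1','scene1')]; print(a,b)
cv2.imwrite('pics/crop2.png',np.vstack([np.hstack([cr(t,*a),cr(sc,*b)]),np.hstack([cv2.resize(w,(400,300)),np.zeros((300,400,3),np.uint8)])]))
E
```

```text
4.75 [-1.14  0.11  0.56  2.43  1.5   0.61 -0.68] [0.5409 0.0799 0.1669] [[-0.615, 0.351, 0.707], [0.225, 0.936, -0.27], [-0.756, -0.007, -0.654]] 0.03665378190149265
[282 229] [269 196]
```

View pics/crop2.png

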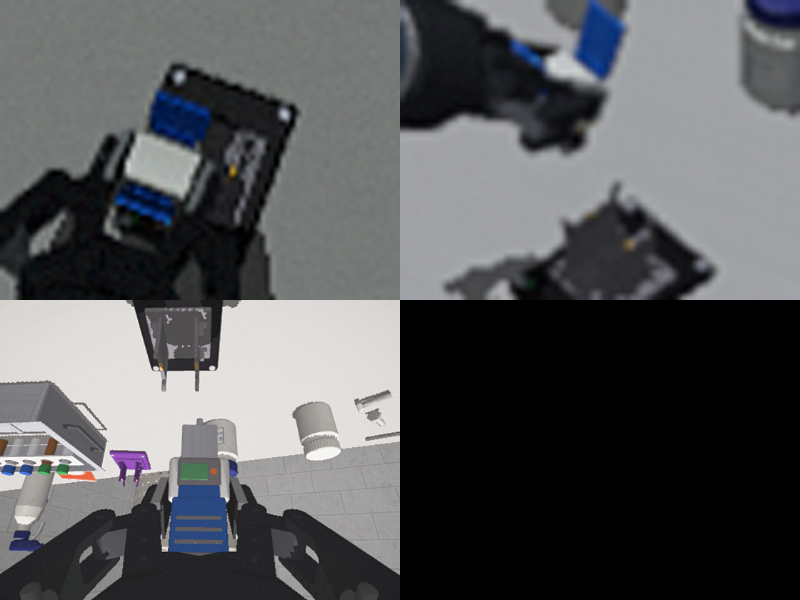

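The logger hangs upright in the grip, screen towards the robot, but is tilted a few degrees and offset about 20 mm from the dock in y. The wrist view at lower left shows the screen at crop (200,470), handle end at about (200,550) and jaw at (200,430), with the dock plates ahead at (180,360).

```bash
python3 - <<'E'
from h import *
c=load('w2'); I=c['frame']
for u in (262,281,300):
  print(u)
  prev=None
  for v in range(155,375):
    p=I[v,u].astype(int)
    if prev is not None and np.abs(p-prev).sum()>45: print(v,p.tolist(),end=' ')
    prev=p
  print()
s=r.get_state(); T=R.from_quat(s['eef_rot']); print(T.inv().apply(np.array(c['eye'])-s['tcp_pos']).round(4))
g=cv2.cvtColor(I,cv2.COLOR_RGB2HSV)
for v in (180,190,200,225,240,250,270,290,310,330,345): 
  row=I[v,230:335].astype(int).sum(1); e=np.abs(np.diff(row)); k=np.where(e>60)[0]+230; print(v,k.tolist())
E
```

```text
262
174 [176, 172, 172] 175 [132, 131, 137] 220 [109, 107, 108] 221 [92, 88, 91] 250 [97, 155, 110] 259 [55, 72, 116] 302 [95, 91, 97] 307 [53, 72, 125] 318 [90, 86, 88] 323 [69, 80, 108] 324 [42, 72, 127] 335 [89, 85, 88] 341 [47, 72, 128] 353 [77, 81, 95] 355 [54, 53, 55] 356 [36, 37, 39] 
281
165 [163, 159, 161] 166 [128, 126, 130] 220 [111, 109, 109] 221 [91, 90, 91] 251 [106, 149, 118] 252 [103, 109, 104] 259 [56, 71, 111] 302 [93, 90, 98] 307 [58, 76, 116] 318 [92, 88, 95] 324 [48, 77, 130] 335 [70, 74, 90] 336 [97, 93, 93] 341 [58, 77, 120] 353 [63, 74, 98] 354 [98, 91, 93] 357 [74, 74, 75] 358 [38, 39, 42] 
300
167 [147, 145, 143] 174 [150, 148, 145] 175 [126, 125, 128] 221 [94, 93, 94] 235 [142, 95, 76] 236 [174, 96, 55] 244 [137, 90, 69] 245 [105, 97, 98] 259 [62, 73, 103] 302 [75, 81, 101] 307 [72, 83, 112] 308 [46, 73, 129] 318 [71, 76, 94] 324 [50, 72, 128] 335 [59, 71, 100] 336 [97, 93, 94] 341 [65, 79, 109] 342 [44, 73, 130] 354 [37, 39, 47] 
[ 0.0685  0.0012 -0.1421]
180 [254, 304, 311, 312, 329, 330]
190 [253, 254, 304, 311, 313, 330, 331]
200 [253, 254, 304, 330, 331]
225 [236, 237, 248, 249, 307, 308, 319, 320, 326, 327, 329, 330]
240 [234, 236, 248, 308, 309, 320, 332, 333]
250 [234, 235, 236, 247, 248, 308, 309, 320, 321, 322, 333]
270 [234, 235, 236, 248, 249, 306, 307, 308, 318, 320, 321, 328]
290 [239, 316, 331, 332]
310 [235, 236, 238, 316, 317, 319, 320, 321, 326, 327, 329]
330 [231, 236, 318, 319, 325, 329, 330, 331, 332]
345 [235, 319, 320, 330]
```

```bash
cat > fit.py <<'E'
from h import *
from scipy.optimize import least_squares
def fit(c,s,rows):
    T=R.from_quat(s['eef_rot'])
    # logger pose in tool: z_l = angle a in tool xz plane; nominal (upright, tool tilted)
    def pose(p): # returns rotation cols (xl,yl,zl) in tool, origin
        ca,sa=np.cos(p[2]),np.sin(p[2]); zl=np.array([-ca,0,-sa]); xl=np.array([sa,0,-ca]); return xl,zl,np.array([p[0],0,p[1]])
    def f(p):
        xl,zl,o=pose(p); out=[]
        for (x,z),v in rows:
            P=T.apply(o+xl*x/1000+zl*z/1000)+s['tcp_pos']; out.append(proj(c,P)[0,1]-v)
        for (x,z),w in (((20,-3),59.7),((8,-32),50.)):
            P=o+xl*x/1000+zl*z/1000; h=np.array([0,.013 if x==20 else .012,0])
            a,b=proj(c,T.apply(P+h)+s['tcp_pos'])[0],proj(c,T.apply(P-h)+s['tcp_pos'])[0]; out.append(np.hypot(*(a-b))-w)
        return out
    q=least_squares(f,[0,-.01,.6]); xl,zl,o=pose(q.x); return q, T.apply(o)+s['tcp_pos'], T.apply(xl),T.apply(zl)
if __name__=='__main__':
    c=load('w2'); s=r.get_state()
    q,o,x,z=fit(c,s,[((8,-38),174.5),((20,-12),220.5),((21,12),259),((30.5,45),353.5)])
    print(q.x,q.fun.round(2)); print('origin',o,'x',x.round(3),'z',z.round(3)); print('o-tcp mm',(o-s['tcp_pos'])*1000)
E
python3 fit.py
```

```text
[0.00485134 0.00304457 0.68969939] [ 1.45 -7.11  6.55 -0.94 -0.48 -2.95]
origin [0.5407701  0.08091155 0.16173596] x [-0.937  0.349  0.022] z [ 0.023 -0.001  1.   ]
o-tcp mm [-0.82452223  0.26595605 -5.66165461]
```

```bash
python3 - <<'E'
from fit import *
c=load('w2'); s=r.get_state()
B=[((20,-12),220.5),((20,6),259)]
for rows in (B,B+[((8,-38),174.5)],B+[((30.5,45),353.5)],B+[((8,-38),174.5),((30.5,45),353.5)]):
    q,o,x,z=fit(c,s,rows); print(q.x.round(4),q.fun.round(1),(o-s['tcp_pos'])*1000,z.round(3))
E
```

```text
[0.0092 0.0089 0.2043] [-0.8  0.8 -1.1  0.6] [  0.62700593  -0.32651886 -12.76843152] [ 0.458 -0.164  0.874]
[0.0044 0.0027 0.553 ] [-1.3  1.3 -0.1  0.2 -1.5] [-0.8286485   0.27169322 -5.08462152] [ 0.151 -0.049  0.987]
[0.0101 0.01   0.1434] [-0.6  0.4  0.1 -1.4  1. ] [  0.86704302  -0.42603579 -14.15527852] [ 0.507 -0.183  0.843]
[0.0027 0.0119 0.479 ] [-1.2 -0.7 -0.7  2.2 -3.4 -3.6] [ 6.7291335  -2.5784314  -9.83454795] [ 0.219 -0.074  0.973]
```

```bash
python3 - <<'E'
from h import *
s=r.get_state(); out=[]
for n,(u,v) in (('top1',(275,232)),('scene1',(263,180))):
    c=load(n); I=c['frame'].astype(int); m=((I.min(2)>(170 if n=='top1' else 165)))
    b=np.zeros(m.shape,bool); b[v-12:v+12,u-14:u+14]=1; print(n,I[v,u])
    for t in (150,175,190):
        m=((I.min(2)>t)&b).astype(np.uint8); k,l,st,ce=cv2.connectedComponentsWithStats(m); i=1+np.argmax(st[1:,4]) if k>1 else 0; print(t,st[i],ce[i].round(2))
    sub=I[v-8:v+9,u-10:u+11].min(2); print(sub) if n=='scene1' else 0
E
```

```text
top1 [169 170 170]
150 [267 226  15  12 110] [273.77 231.43]
175 [277 235   3   3   4] [278. 236.]
190 [     0      0    560    420 235200] [279.5 209.5]
scene1 [197 200 202]
150 [268 168   9  24 116] [273.69 182.21]
175 [259 177   8   5  21] [261.81 178.86]
190 [259 177   6   4  14] [261.29 178.86]
[[163 161 162 162 161 162 162 162 162 152 136 115  52  16  14  16  17  14
   10  15  70]
 [147 149 153 157 159 163 163 162 163 164 157 119  41  12  17  14  18  13
   11  26 100]
 [ 93  97 107 120 127 137 144 150 161 164 153 104  27   7  14  17  13  15
   10  36 115]
 [ 33  37  40  52  64  71  82 110 150 162 145  89  22  14  15  16  15  12
   19  71 134]
 [ 20  18  12  10   8  29  65 129 174 167 129  59  15  14  15  17  16  14
   26 102 157]
 [ 21  21  31  30  47 120 165 179 194 185 146  58  10  13  16  16  15  11
   36 115 165]
 [ 26  24  34  32  70 155 202 196 194 193 183 134  61  19  12  16  13  17
   70 134 164]
 [ 21  24  24  25  57 144 199 197 194 194 197 188 145  72  26  11  10  25
  101 154 163]
 [ 16  17  15  16  37 109 166 184 197 196 197 200 189 149  93  31  10  50
  121 162 160]
 [ 16  15  17  14  22  59  95 125 143 143 151 168 175 177 156  96  56 105
  150 163 160]
 [ 18  15  15  15  14  18  29  43  55  59  87 120 131 139 141 114 116 148
  163 162 160]
 [ 13  18  20  17  12  12  14  11  15  24  48  75  86  86  85  94 112 142
  161 160 158]
 [ 14  17  17  17  18  11  13  18  18  17  24  39  48  50  51  59  70 113
  152 159 158]
 [ 17  17  18  40  49  28  21  24  26  24  22  28  27  26  24  29  52 112
  156 159 158]
 [ 37  31  34  48  47  29  25  28  29  26  30  29  26  20  13  19  72 133
  162 160 159]
 [ 57  53  49  42  30  26  26  29  28  27  26  23  20  16   8  33 104 155
  162 159 158]
 [ 65  60  50  33  27  27  28  25  22  18  20  17  13   7  12  52 120 162
  162 159 158]]
```

```bash
python3 - <<'E'
from h import *
s=r.get_state(); t=load('top1')
P=plane(t,[273.8,231.4],.176)[0]; o=P-np.array([.937,-.349,0])*.014*.11; print('origin xy',o, 'rel tcp',(o-s['tcp_pos'])*1000)
# scene check: project housing corners for hypotheses of origin z
c=load('scene1'); d=np.array([.937,-.349,0]); yl=np.array([.349,.937,0]); up=np.array([0,0,1.])
for dz in (-10,-5,0,5):
  for a in (0.05,.15):
    z=up*np.cos(a)+d*np.sin(a); x=-d*np.cos(a)+up*np.sin(a)
    O=P-z*.014; O[2]=s['tcp_pos'][2]+dz/1000
    print(dz,a,proj(c,[O+.014*z+sx*.013*x+sy*.019*yl for sx in(-1,1) for sy in(-1,1)]).round(1).tolist(),'far handle end', proj(c,[O+.045*z-.0305*x+sy*.015*yl for sy in(-1,1)]).round(1).tolist(),proj(t,[O+.045*z-.0305*x,O+.045*z+.0305*x]).round(1).tolist())
# blue far handle extents in scene and top
for n,(u,v),w in (('scene1',(263,180),(22,30)),('top1',(275,232),(16,18))):
    cc=load(n); h=cv2.cvtColor(cc['frame'],cv2.COLOR_RGB2HSV); m=((h[...,1]>120)&(h[...,0]>100)&(h[...,0]<130)).astype(np.uint8)
    b=np.zeros_like(m); b[v-w[1]:v+w[1],u-w[0]:u+w[0]]=1; k,l,st,ce=cv2.connectedComponentsWithStats(m*b)
    for i in range(1,k):
        if st[i,4]>12:
            q=cv2.findContours((l==i).astype(np.uint8),0,1)[0][0]; print(n,st[i],cv2.boxPoints(cv2.minAreaRect(q)).round(1).tolist())
E
```

```text
origin xy [0.53165039 0.08301623 0.176     ] rel tcp [-9.94422946  2.37062837  8.6023837 ]
-10 0.05 [[269.1, 184.8], [260.5, 177.7], [262.1, 189.1], [253.5, 181.8]] far handle end [[273.0, 173.4], [266.0, 167.8]] [[278.2, 219.2], [269.3, 241.9]]
-10 0.15 [[269.1, 185.2], [260.5, 178.1], [262.1, 188.8], [253.5, 181.5]] far handle end [[273.7, 173.8], [266.8, 168.2]] [[278.6, 218.2], [269.8, 240.6]]
-5 0.05 [[269.0, 183.6], [260.4, 176.5], [262.0, 187.8], [253.4, 180.6]] far handle end [[272.9, 172.1], [266.0, 166.6]] [[278.1, 219.1], [269.3, 241.9]]
-5 0.15 [[269.0, 184.0], [260.4, 176.9], [262.0, 187.5], [253.4, 180.3]] far handle end [[273.7, 172.5], [266.7, 167.0]] [[278.6, 218.1], [269.7, 240.6]]
0 0.05 [[269.0, 182.4], [260.3, 175.3], [261.9, 186.6], [253.3, 179.4]] far handle end [[272.9, 170.9], [265.9, 165.3]] [[278.1, 219.0], [269.2, 241.9]]
0 0.15 [[269.0, 182.8], [260.3, 175.7], [261.9, 186.3], [253.3, 179.1]] far handle end [[273.6, 171.3], [266.7, 165.7]] [[278.5, 218.0], [269.6, 240.6]]
5 0.05 [[268.9, 181.2], [260.2, 174.0], [261.8, 185.4], [253.2, 178.2]] far handle en
[... 153 characters left out ...]
d [[273.6, 170.0], [266.6, 164.5]] [[278.5, 217.9], [269.6, 240.6]]
scene1 [264 166  10  16  92] [[262.3999938964844, 178.8000030517578], [266.79998779296875, 165.60000610351562], [274.0, 168.0], [269.6000061035156, 181.1999969482422]]
scene1 [250 174   8   6  24] [[249.1999969482422, 175.60000610351562], [250.39999389648438, 173.1999969482422], [258.0, 177.0], [256.79998779296875, 179.39999389648438]]
top1 [272 217  13  12 100] [[270.1000061035156, 223.8000030517578], [273.5, 215.8000030517578], [284.5, 220.5], [281.1000061035156, 228.5]]
top1 [265 236  12   8  60] [[264.5, 239.1999969482422], [266.3999938964844, 234.39999389648438], [277.0, 238.60000610351562], [275.0, 243.39999389648438]]
```

>>> step_arm --series '[{"delta_pos":[1,-7,-17],"delta_rot":[0,0,0.017]},{"delta_pos":[2,-7,-17],"delta_rot":[0,0,0]},{"delta_pos":[2,-7,-17],"delta_rot":[-0.022,-0.061,0]},{"delta_pos":[0,0,0],"delta_rot":[-0.022,-0.061,0]},{"delta_pos":[0,0,0],"delta_rot":[0,0,0]},{"delta_pos":[0,0,0],"delta_rot":[0,0,0]},{"delta_pos":[0,0,0],"delta_rot":[0,0,0]}]'

```text
time_s: 5.48
tcp_pos: [0.5459, 0.0602, 0.1215]
eef_rot: [0.149, 0.872, -0.085, 0.458]
ft_force: [0.1, 0.5, -0.6]
grip_width: 0.036
grasp_force: 60.6
```

```bash
cat > look.py <<'E'
from h import *
import sys
tag=sys.argv[1]
s=r.get_state(); M=R.from_quat(s['eef_rot']).as_matrix(); print(s['time_s'],s['joint_pos'].round(2),s['tcp_pos'].round(4),'toolz',M[:,2].round(3),'tooly',M[:,1].round(3),s['grip_width'].round(4))
t=snap('top','top'+tag); sc=snap('scene','scene'+tag); w=snap('wrist','w'+tag)
z=float(sys.argv[2]); I=t['frame'].astype(int); b=np.zeros(I.shape[:2],bool)
u,v=proj(t,[s['tcp_pos'][0]-.01,s['tcp_pos'][1],z+.014])[0].astype(int); b[v-14:v+14,u-14:u+14]=1
k,l,st,ce=cv2.connectedComponentsWithStats(((I.min(2)>150)&b).astype(np.uint8)); i=1+np.argmax(st[1:,4]); print('white',st[i],ce[i].round(2)); P=plane(t,ce[i],z+.014)[0]; print('origin xy',P,'to dock mm',(np.array([.536,.061])-P[:2])*1000)
h=cv2.cvtColor(t['frame'],cv2.COLOR_RGB2HSV); m=((h[...,1]>120)&(h[...,0]>100)&(h[...,0]<130)).astype(np.uint8)*b
k,l,st,ce=cv2.connectedComponentsWithStats(m)
for i in range(1,k):
    if st[i,4]>12: print('blue',st[i],cv2.boxPoints(cv2.minAreaRect(cv2.findContours((l==i).astype(np.uint8),0,1)[0][0])).round(1).tolist())
def cr(c,z,k=80,hh=60):
    i=cv2.cvtColor(c['frame'],cv2.COLOR_RGB2BGR); u,v=proj(c,[.54,.06,z])[0].astype(int); return cv2.resize(i[v-hh//2:v+hh//2,u-k//2:u+k//2],(400,300),interpolation=cv2.INTER_CUBIC)
W=cv2.cvtColor(w['frame'],cv2.COLOR_RGB2BGR)
cv2.imwrite(f'pics/crop{tag}.png',np.vstack([np.hstack([cr(t,.05),cr(sc,.06)]),np.hstack([cv2.resize(W,(400,300)),cv2.resize(W[110:310,145:412],(400,300))])]))
E
python3 look.py A .117
```

```text
Traceback (most recent call last):
  File "look.py", line 4, in <module>
    s=r.get_state(); M=R.from_quat(s['eef_rot']).as_matrix(); print(s['time_s'],s['joint_pos'].round(2),s['tcp_pos'].round(4),'toolz',M[:,2].round(3),'tooly',M[:,1].round(3),s['grip_width'].round(4))
                                                                                                                                                                              ^^^^^^^^^^^^^^^^^^^^^
AttributeError: 'float' object has no attribute 'round'
```

```bash
sed -i "s/s\['grip_width'\].round(4)/s['grip_width']/" look.py; python3 look.py A .117
```

```text
5.4833 [-1.09  0.32  0.52  2.49  1.92  0.65 -1.2 ] [0.5459 0.0602 0.1215] toolz [ 0.774 -0.284 -0.566] tooly [ 0.337  0.941 -0.011] 0.036045203154516585
white [275 225  14  12 106] [281.61 230.54]
origin xy [0.53691962 0.06289323 0.131     ] to dock mm [-0.9196234  -1.89322845]
blue [280 217  12  10  79] [[278.0, 223.39999389648438], [280.5, 216.8000030517578], [291.3999938964844, 220.89999389648438], [288.8999938964844, 227.5]]
blue [271 235  14   9  75] [[270.79998779296875, 241.89999389648438], [271.6000061035156, 234.39999389648438], [284.3999938964844, 235.60000610351562], [283.70001220703125, 243.1999969482422]]
```

View pics/cropA.png

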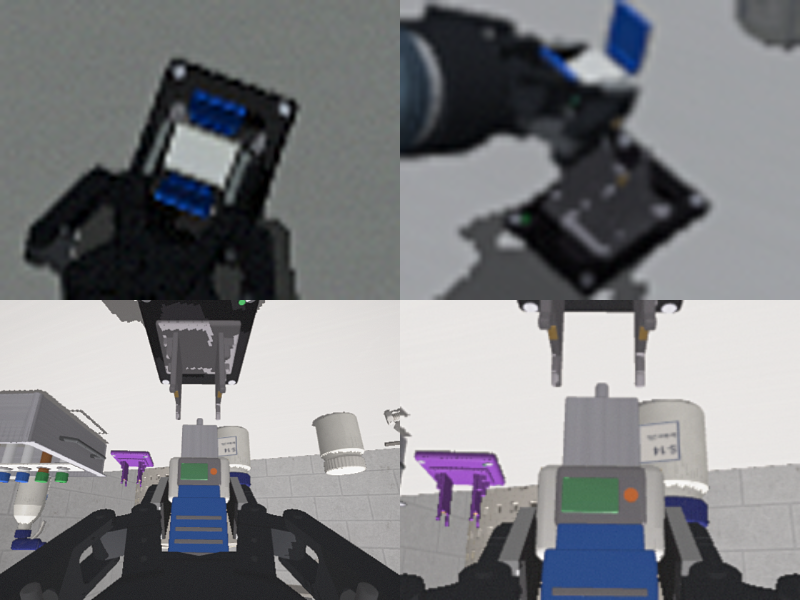

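The logger hangs upright over the dock: top crop white housing at (200,150) between the handles. In the wrist view the jaws at (601,435) are centred on the plates at (557,370) and (640,370), within about 1 mm. Now I lower it.

>>> step_arm --series '[{"delta_pos":[-0.5,-1.3,-8],"delta_rot":[0,0,0]},{"delta_pos":[0,0,-8],"delta_rot":[0,0,0]},{"delta_pos":[0,0,-8],"delta_rot":[0,0,0]},{"delta_pos":[0,0,-8],"delta_rot":[0,0,0]},{"delta_pos":[0,0,0],"delta_rot":[0,0,0]},{"delta_pos":[0,0,0],"delta_rot":[0,0,0]}]'

```text
time_s: 6.13
tcp_pos: [0.5448, 0.0581, 0.0893]
eef_rot: [0.149, 0.872, -0.085, 0.458]
ft_force: [-0.0, 0.7, -1.1]
grip_width: 0.0367
grasp_force: 60.6
```

```bash
python3 look.py B .085
```

```text
6.1333 [-1.04  0.42  0.47  2.49  2.03  0.67 -1.37] [0.5448 0.0581 0.0893] toolz [ 0.774 -0.285 -0.566] tooly [ 0.337  0.941 -0.012] 0.036732875478522206
white [276 226  14  11 100] [282.42 231.28]
origin xy [0.53591942 0.06092755 0.099     ] to dock mm [0.08058203 0.07244762]
blue [280 219  12   9  73] [[279.20001220703125, 224.39999389648438], [281.29998779296875, 218.10000610351562], [291.79998779296875, 221.60000610351562], [289.70001220703125, 227.89999389648438]]
blue [274 235  12   9  69] [[273.29998779296875, 240.10000610351562], [275.20001220703125, 234.39999389648438], [285.70001220703125, 237.89999389648438], [283.79998779296875, 243.60000610351562]]
```

>>> step_arm --series '[{"delta_pos":[0,0,-6],"delta_rot":[0,0,0]},{"delta_pos":[0,0,-6],"delta_rot":[0,0,0]},{"delta_pos":[0,0,-5],"delta_rot":[0,0,0]},{"delta_pos":[0,0,0],"delta_rot":[0,0,0]},{"delta_pos":[0,0,0],"delta_rot":[0,0,0]}]'

```text
time_s: 6.7
tcp_pos: [0.5444, 0.058, 0.072]
eef_rot: [0.148, 0.872, -0.085, 0.458]
ft_force: [0.3, -0.4, -0.8]
grip_width: 0.0366
grasp_force: 60.6
```

>>> step_arm --series '[{"delta_pos":[0,0,-2],"delta_rot":[0,0,0]},{"delta_pos":[0,0,0],"delta_rot":[0,0,0]}]'

```text
time_s: 6.87
tcp_pos: [0.5444, 0.0581, 0.0699]
eef_rot: [0.148, 0.872, -0.085, 0.458]
ft_force: [-0.4, 0.2, -0.7]
grip_width: 0.0365
grasp_force: 60.6
```

>>> step_arm --series '[{"delta_pos":[0,0,-2],"delta_rot":[0,0,0]},{"delta_pos":[0,0,0],"delta_rot":[0,0,0]}]'

```text
time_s: 7.03
tcp_pos: [0.5448, 0.058, 0.0695]
eef_rot: [0.148, 0.871, -0.085, 0.46]
ft_force: [-6.9, 2.1, 10.6]
grip_width: 0.0364
grasp_force: 62.2
```

>>> step_arm --grip 46 --series '[{"delta_pos":[0,0,0],"delta_rot":[0,0,0]},{"delta_pos":[0,0,0],"delta_rot":[0,0,0]},{"delta_pos":[0,0,0],"delta_rot":[0,0,0]},{"delta_pos":[0,0,0],"delta_rot":[0,0,0]}]'

```text
time_s: 7.37
tcp_pos: [0.5445, 0.058, 0.0679]
eef_rot: [0.149, 0.872, -0.085, 0.458]
ft_force: [0.3, 0.3, 0.2]
grip_width: 0.0461
grasp_force: 0.0
```

```bash
python3 look.py C .066
```

```text
7.3667 [-1.01  0.49  0.44  2.48  2.08  0.69 -1.46] [0.5445 0.058  0.0679] toolz [ 0.774 -0.285 -0.566] tooly [ 0.337  0.941 -0.012] 0.04606330878726317
white [276 226  14  11  98] [282.57 231.38]
origin xy [0.53621528 0.06062373 0.08      ] to dock mm [-0.21527773  0.37626779]
blue [281 219  11   9  72] [[279.1000061035156, 224.6999969482422], [281.20001220703125, 218.39999389648438], [291.70001220703125, 221.89999389648438], [289.6000061035156, 228.1999969482422]]
blue [274 235  12   9  65] [[273.29998779296875, 239.8000030517578], [275.3999938964844, 234.1999969482422], [285.79998779296875, 238.10000610351562], [283.79998779296875, 243.6999969482422]]
```

View pics/cropC.png

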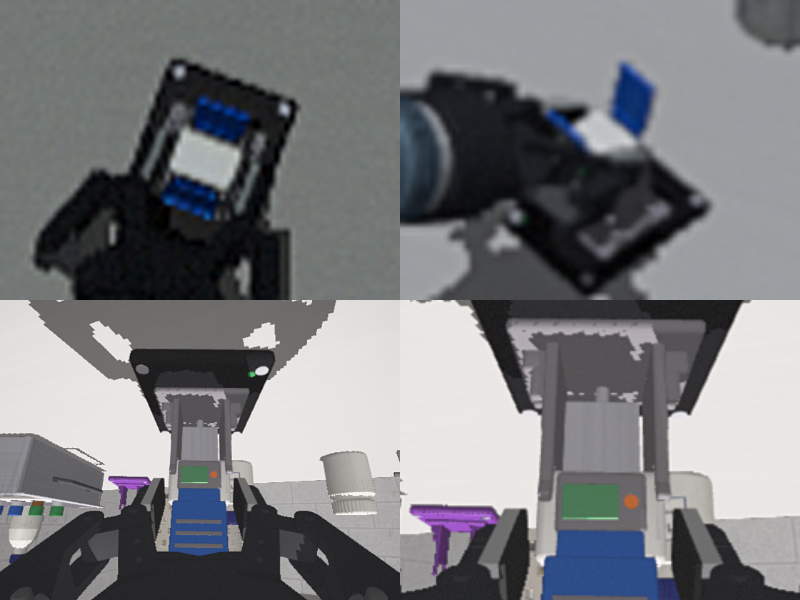

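Seated squarely: the housing rests on the plates at crop (595,520), and the jaws hang between them. I open fully, back off, and turn the tool for the handles.

>>> step_arm --grip 85 --series '[{"delta_pos":[0,0,0],"delta_rot":[0,0,0]},{"delta_pos":[0,0,0],"delta_rot":[0,0,0]},{"delta_pos":[0,0,0],"delta_rot":[0,0,0]},{"delta_pos":[0,0,0],"delta_rot":[0,0,0]},{"delta_pos":[-10,3.7,7.3],"delta_rot":[0,0,0]},{"delta_pos":[-22,8,16],"delta_rot":[0,0,0]},{"delta_pos":[-22,8,16],"delta_rot":[0,0,0]},{"delta_pos":[-22,8,18],"delta_rot":[0,0,0]}]'

```text
time_s: 8.18
tcp_pos: [0.5111, 0.0644, 0.055]
eef_rot: [0.136, 0.882, -0.094, 0.44]
ft_force: [0.8, -0.8, -0.6]
grip_width: 0.0848
grasp_force: 0.0
```

>>> step_arm --series '[{"delta_pos":[0,0,9],"delta_rot":[0.0326,0.0912,0]},{"delta_pos":[0,0,9],"delta_rot":[0.0326,0.0912,0]},{"delta_pos":[0,0,9],"delta_rot":[0.0326,0.0912,0]},{"delta_pos":[0,0,9],"delta_rot":[0.0326,0.0912,0]},{"delta_pos":[0,0,9],"delta_rot":[0.0326,0.0912,0]},{"delta_pos":[0,0,9],"delta_rot":[0.0326,0.0912,0]},{"delta_pos":[0,0,9],"delta_rot":[0.0326,0.0912,0]},{"delta_pos":[0,0,9],"delta_rot":[0.0326,0.0912,0]},{"delta_pos":[0,0,9],"delta_rot":[0.0326,0.0912,0]},{"delta_pos":[0,0,9],"delta_rot":[0.0326,0.0912,0]}]'

```text
time_s: 9.02
tcp_pos: [0.5064, 0.0475, 0.109]
eef_rot: [0.153, 0.977, -0.065, 0.134]
ft_force: [1.3, -0.4, -0.7]
grip_width: 0.0851
grasp_force: 0.0
```

```bash
python3 -c "
from h import *
s=r.get_state(); print(s['time_s'],s['joint_pos'].round(2),s['tcp_pos'].round(4),R.from_quat(s['eef_rot']).as_matrix().round(3).tolist())"
```

```text
9.0167 [-0.19  0.19 -0.15  2.19  0.46  0.64  0.57] [0.5064 0.0475 0.109 ] [[-0.917, 0.317, 0.242], [0.281, 0.945, -0.169], [-0.282, -0.087, -0.955]]
```

>>> step_arm --series '[{"delta_pos":[0,0,30],"delta_rot":[0,0,0]},{"delta_pos":[0,0,35],"delta_rot":[0,0,0]},{"delta_pos":[0,0,35],"delta_rot":[0,0,0]},{"delta_pos":[0,0,0],"delta_rot":[0,0,0]}]'

```text
time_s: 9.35
tcp_pos: [0.5134, 0.0484, 0.2174]
eef_rot: [0.155, 0.975, -0.063, 0.143]
ft_force: [1.2, 1.9, 0.7]
grip_width: 0.0847
grasp_force: 0.0
```

```bash
python3 look.py D .066; python3 -c "
from h import *
M=R.from_quat(r.get_state()['eef_rot']).as_matrix()
d=np.array([np.cos(np.radians(-19.6)),np.sin(np.radians(-19.6)),0]); yl=np.array([-d[1],d[0],0])
T=np.c_[yl,d,[0,0,-1]]; V=R.from_matrix(T@M.T).as_rotvec(); print('rotvec to grasp',V.round(3),np.linalg.norm(V))
T0=np.c_[-d,yl,[0,0,-1]]; print('to down',R.from_matrix(T0@M.T).as_rotvec().round(3))"
```

```text
9.35 [-0.16  0.02 -0.17  2.1   0.34  0.85  0.72] [0.5134 0.0484 0.2174] toolz [ 0.26  -0.167 -0.951] tooly [ 0.32   0.944 -0.079] 0.084744893372656
white [277 229  13   9  84] [283.11 232.04]
origin xy [0.53441298 0.05912065 0.08      ] to dock mm [1.58702409 1.87934945]
blue [275 235  11   6  32] [[274.6000061035156, 238.1999969482422], [275.79998779296875, 234.60000610351562], [285.70001220703125, 237.89999389648438], [284.5, 241.5]]
rotvec to grasp [ 0.335  0.056 -1.586] 1.622445799696172
to down [ 0.177  0.248 -0.029]
```

>>> step_arm --series '[{"delta_pos":[2,1,0],"delta_rot":[0.0239,0.004,-0.1133]},{"delta_pos":[2,1,0],"delta_rot":[0.0239,0.004,-0.1133]},{"delta_pos":[2,1,0],"delta_rot":[0.0239,0.004,-0.1133]},{"delta_pos":[2,1,0],"delta_rot":[0.0239,0.004,-0.1133]},{"delta_pos":[2,1,0],"delta_rot":[0.0239,0.004,-0.1133]},{"delta_pos":[2,1,0],"delta_rot":[0.0239,0.004,-0.1133]},{"delta_pos":[2,1,0],"delta_rot":[0.0239,0.004,-0.1133]},{"delta_pos":[2,1,0],"delta_rot":[0.0239,0.004,-0.1133]},{"delta_pos":[2,1,0],"delta_rot":[0.0239,0.004,-0.1133]},{"delta_pos":[2,1,0],"delta_rot":[0.0239,0.004,-0.1133]},{"delta_pos":[2,1,0],"delta_rot":[0.0239,0.004,-0.1133]},{"delta_pos":[1,1,0],"delta_rot":[0.0239,0.004,-0.1133]}]'

```text
time_s: 10.5
tcp_pos: [0.5296, 0.0592, 0.2066]
eef_rot: [0.748, 0.663, -0.013, 0.02]
ft_force: [-0.4, 0.1, -0.4]
grip_width: 0.0853
grasp_force: 0.0
```

>>> step_arm --series '[{"delta_pos":[0,0,-10],"delta_rot":[0.0239,0.004,-0.1133]},{"delta_pos":[0,0,-7],"delta_rot":[0.0239,0.004,-0.1133]},{"delta_pos":[0,0,0],"delta_rot":[0,0,0]},{"delta_pos":[0,0,0],"delta_rot":[0,0,0]}]'

```text
time_s: 10.83
tcp_pos: [0.5294, 0.0586, 0.19]
eef_rot: [0.816, 0.578, -0.003, -0.0]
ft_force: [-1.2, 0.6, 0.6]
grip_width: 0.085
grasp_force: 0.0
```

```bash
cat > st.py <<'E'
from h import *
s=r.get_state(); M=R.from_quat(s['eef_rot']).as_matrix(); print(s['time_s'],s['joint_pos'].round(2),s['tcp_pos'].round(4),s['grip_width'])
d=np.array([np.cos(np.radians(-19.6)),np.sin(np.radians(-19.6)),0]); yl=np.array([-d[1],d[0],0])
print('rot to grasp',R.from_matrix(np.c_[yl,d,[0,0,-1]]@M.T).as_rotvec().round(3),'to seat mm',((np.array([.536,.061,0.083])-s['tcp_pos'])*1000).round(1))
E
python3 st.py; python3 look.py E .066
```

```text
10.8333 [-0.16  0.21 -0.03  1.92  0.01  1.02 -0.54] [0.5294 0.0586 0.19  ] 0.08496204825865192
rot to grasp [ 0.003 -0.005 -0.003] to seat mm [   6.6    2.4 -107. ]
10.8333 [-0.16  0.21 -0.03  1.92  0.01  1.02 -0.54] [0.5294 0.0586 0.19  ] toolz [-0.005 -0.003 -1.   ] tooly [ 0.943 -0.333 -0.004] 0.08496204825865192Traceback (most recent call last):
  File "look.py", line 8, in <module>
    k,l,st,ce=cv2.connectedComponentsWithStats(((I.min(2)>150)&b).astype(np.uint8)); i=1+np.argmax(st[1:,4]); print('white',st[i],ce[i].round(2)); P=plane(t,ce[i],z+.014)[0]; print('origin xy',P,'to dock mm',(np.array([.536,.061])-P[:2])*1000)
                                                                                         ~~~~~~~~~^^^^^^^^^^
    return _wrapfunc(a, 'argmax', axis=axis, out=out, **kwds)
    return bound(*args, **kwds)
ValueError: attempt to get argmax of an empty sequence
```

```bash
python3 - <<'E'
from h import *
d=np.array([np.cos(np.radians(-19.6)),np.sin(np.radians(-19.6)),0]); yl=np.array([-d[1],d[0],0]); up=np.array([0,0,1.]); o=np.array([.536,.061,.066])
for n in('wE','sceneE'):
    c=load(n); h=cv2.cvtColor(c['frame'],cv2.COLOR_RGB2HSV); m=((h[...,1]>110)&(h[...,0]>100)&(h[...,0]<130)).astype(np.uint8)
    b=np.zeros_like(m); u,v=proj(c,o+.03*up)[0].astype(int); k=90 if n=='wE' else 30; b[max(v-k,0):v+k,u-k:u+k]=1
    k,l,st,ce=cv2.connectedComponentsWithStats(m*b)
    for i in range(1,k):
        if st[i,4]>25: print(n,st[i],ce[i].round(1),cv2.boxPoints(cv2.minAreaRect(cv2.findContours((l==i).astype(np.uint8),0,1)[0][0])).round(1).tolist())
    for sx in(-1,1): print('pred near(screen)' if sx==-1 else 'pred far',[proj(c,o+sx*x/1000*d+sy*.015*yl+z/1000*up)[0].round(1).tolist() for x,z in((21,12),(30.5,45)) for sy in(-1,1)])
E
```

```text
wE [246 183  24  47 843] [257.3 204. ] [[246.0, 183.0], [269.0, 183.0], [269.0, 229.0], [246.0, 229.0]]
wE [304 183  27  47 933] [317.  204.1] [[300.70001220703125, 226.89999389648438], [304.79998779296875, 182.3000030517578], [331.29998779296875, 184.6999969482422], [327.20001220703125, 229.3000030517578]]
pred near(screen) [[257.9, 218.0], [257.4, 183.1], [242.4, 231.6], [241.3, 192.3]]
pred far [[307.7, 218.3], [308.8, 183.4], [324.3, 231.9], [326.2, 192.7]]
sceneE [273 192   7  14  72] [275.9 198.9] [[273.0, 205.0], [273.0, 192.0], [279.0, 192.0], [279.0, 205.0]]
pred near(screen) [[267.5, 213.4], [260.8, 207.7], [264.6, 207.7], [257.8, 202.0]]
pred far [[278.1, 206.0], [271.4, 200.4], [280.3, 196.9], [273.5, 191.4]]
```

>>> step_arm --series '[{"delta_pos":[5,1,-15],"delta_rot":[0,0,0]},{"delta_pos":[5,0,-15],"delta_rot":[0,0,0]},{"delta_pos":[0,0,-15],"delta_rot":[0,0,0]},{"delta_pos":[0,0,-15],"delta_rot":[0,0,0]},{"delta_pos":[0,0,0],"delta_rot":[0,0,0]},{"delta_pos":[0,0,0],"delta_rot":[0,0,0]}]'

```text
time_s: 11.48
tcp_pos: [0.5406, 0.0608, 0.1321]
eef_rot: [0.816, 0.577, -0.001, 0.0]
ft_force: [0.3, 0.6, 0.7]
grip_width: 0.085
grasp_force: 0.0
```

```bash
python3 st.py; python3 - <<'E'
from h import *
s=r.get_state(); T=R.from_quat(s['eef_rot']); c=snap('wrist','wF'); h=cv2.cvtColor(c['frame'],cv2.COLOR_RGB2HSV); m=((h[...,1]>110)&(h[...,0]>100)&(h[...,0]<130)).astype(np.uint8)
b=np.zeros_like(m); b[120:330,180:400]=1
k,l,st,ce=cv2.connectedComponentsWithStats(m*b)
for i in range(1,k):
    if st[i,4]>60: print(st[i],ce[i].round(1))
# pixel for symmetric centre plane of tool at handle-top height
dz=.111-s['tcp_pos'][2]
for sy in(-.0305,0,.0305): print(proj(c,T.apply([.0,sy,-dz])+s['tcp_pos']).round(1),proj(c,T.apply([.015,sy,-dz])+s['tcp_pos']).round(1),proj(c,T.apply([-.015,sy,-dz])+s['tcp_pos']).round(1))
# wider look at fingers: dark at row
E
```

```text
11.4833 [-0.16  0.3  -0.04  1.94  0.01  0.9  -0.54] [0.5406 0.0608 0.1321] 0.085006259006285
rot to grasp [ 0.001 -0.002 -0.002] to seat mm [ -4.6   0.2 -49.1]
[ 219  208   35   65 1552] [236.  236.8]
[ 296  209   35   65 1495] [313.4 237.1]
[[221.7 248.8]] [[220.4 223.1]] [[223.  273.2]]
[[276.7 248.8]] [[276.6 223.2]] [[276.7 273.3]]
[[331.6 248.8]] [[332.9 223.2]] [[330.4 273.3]]
```

>>> step_arm --series '[{"delta_pos":[-1,0,-13],"delta_rot":[0,0,0]},{"delta_pos":[0,0,-13],"delta_rot":[0,0,0]},{"delta_pos":[0,0,-12],"delta_rot":[0,0,0]},{"delta_pos":[0,0,-11],"delta_rot":[0,0,0]},{"delta_pos":[0,0,0],"delta_rot":[0,0,0]},{"delta_pos":[0,0,0],"delta_rot":[0,0,0]}]'

```text
time_s: 12.03
tcp_pos: [0.54, 0.0604, 0.0831]
eef_rot: [0.817, 0.577, -0.001, 0.0]
ft_force: [-0.2, 0.1, -0.3]
grip_width: 0.0851
grasp_force: 0.0
```

```bash
python3 st.py; python3 -c "
from h import *
print(r.get_state()['ft_force'])"
```

```text
12.0333 [-0.16  0.37 -0.03  1.97  0.02  0.81 -0.54] [0.54   0.0604 0.0831] 0.08510333917845372
rot to grasp [ 0.001 -0.001 -0.001] to seat mm [-4.   0.6 -0.1]
[-0.15445736  0.1128445  -0.31730608]
```

>>> step_arm --grip 32 --series '[{"delta_pos":[0,0,0],"delta_rot":[0,0,0]},{"delta_pos":[0,0,0],"delta_rot":[0,0,0]},{"delta_pos":[0,0,0],"delta_rot":[0,0,0]},{"delta_pos":[0,0,0],"delta_rot":[0,0,0]},{"delta_pos":[0,0,0],"delta_rot":[0,0,0]},{"delta_pos":[0,0,0],"delta_rot":[0,0,0]},{"delta_pos":[0,0,0],"delta_rot":[0,0,0]},{"delta_pos":[0,0,0],"delta_rot":[0,0,0]}]'

```text
time_s: 12.7
tcp_pos: [0.5402, 0.0619, 0.087]
eef_rot: [0.817, 0.577, -0.0, -0.001]
ft_force: [-8.1, 1.1, 17.0]
grip_width: 0.0326
grasp_force: 36.0
```

```bash
python3 - <<'E'
from h import *
# bath front wall from top0: rim edges. bright rim lines along the wall
c=load('top0'); g=cv2.cvtColor(c['frame'],cv2.COLOR_RGB2GRAY).astype(int)
P0,P1=np.array([.559,-.131,.065]),np.array([.471,-.384,.065])
t=(P1-P0)/np.linalg.norm(P1-P0); n=np.array([-t[1],t[0],0]); n*=np.sign(n[0]); print('n',n,np.degrees(np.arctan2(n[1],n[0])))
for f in (.15,.3,.4,.5,.6,.7,.85):
    B=P0+f*(P1-P0); off=np.arange(-.016,.0161,.001)
    q=proj(c,B+off[:,None]*n); vals=cv2.remap(g.astype(np.float32),q[None,:,0].astype(np.float32),q[None,:,1].astype(np.float32),cv2.INTER_LINEAR)[0]
    print(f,vals.astype(int).tolist())
E
```

```text
n [ 0.9444968  -0.32852062  0.        ] -19.179008025810734
0.15 [110, 105, 86, 63, 41, 47, 67, 95, 111, 115, 114, 119, 124, 128, 130, 131, 132, 131, 129, 128, 130, 131, 133, 133, 132, 131, 130, 129, 128, 128, 129, 130, 129]
0.3 [116, 117, 105, 90, 73, 52, 33, 18, 43, 67, 90, 102, 113, 124, 128, 131, 133, 130, 128, 127, 125, 124, 124, 125, 126, 127, 127, 127, 126, 124, 122, 121, 122]
0.4 [114, 115, 113, 98, 81, 64, 48, 33, 31, 60, 94, 119, 120, 121, 124, 126, 128, 129, 128, 126, 126, 125, 125, 125, 124, 123, 123, 123, 123, 123, 122, 122, 122]
0.5 [112, 113, 114, 111, 93, 74, 56, 40, 26, 27, 59, 92, 109, 108, 110, 111, 107, 100, 97, 98, 103, 110, 118, 125, 127, 126, 125, 122, 118, 114, 117, 121, 124]
0.6 [113, 114, 114, 115, 112, 101, 88, 68, 49, 32, 41, 71, 103, 115, 115, 115, 117, 120, 121, 122, 122, 122, 122, 121, 121, 121, 122, 123, 122, 121, 120, 119, 119]
0.7 [113, 114, 114, 115, 115, 109, 95, 79, 61, 45, 30, 39, 65, 95, 111, 119, 124, 125, 124, 124, 123, 123, 123, 123, 123, 123, 123, 124, 125, 124, 123, 122, 120]
0.85 [111, 111, 111, 111, 111, 113, 115, 118, 100, 72, 48, 37, 30, 26, 51, 81, 109, 114, 118, 124, 122, 120, 120, 119, 118, 118, 120, 122, 124, 123, 123, 122, 121]
```

>>> step_arm --series '[{"delta_pos":[0,0,5],"delta_rot":[0,0,0]},{"delta_pos":[0,0,10],"delta_rot":[0,0,0]},{"delta_pos":[0,0,20],"delta_rot":[0,0,0]},{"delta_pos":[0,0,30],"delta_rot":[0,0,0]},{"delta_pos":[0,0,30],"delta_rot":[0,0,0]},{"delta_pos":[0,0,0],"delta_rot":[0,0,0]},{"delta_pos":[0,0,0],"delta_rot":[0,0,0]}]'

```text
time_s: 13.28
tcp_pos: [0.5426, 0.0605, 0.1815]
eef_rot: [0.817, 0.577, 0.003, 0.002]
ft_force: [0.4, 0.2, -0.9]
grip_width: 0.0328
grasp_force: 34.4
```

```bash
python3 st.py; python3 - <<'E'
from h import *
w=snap('wrist','wG'); sc=snap('scene','sceneG'); snap('top','topG')
W=cv2.cvtColor(w['frame'],cv2.COLOR_RGB2BGR); S=cv2.cvtColor(sc['frame'],cv2.COLOR_RGB2BGR)
p=proj(sc,[.54,.06,.16])[0].astype(int); print(p,r.get_state()['ft_force'],r.get_state()['grasp_force'])
b=S[p[1]-40:p[1]+40,p[0]-53:p[0]+53]
cv2.imwrite('pics/cropG.png',np.hstack([cv2.resize(W[100:360,145:405],(500,500)),cv2.resize(b,(300,226),interpolation=cv2.INTER_CUBIC).repeat(1,0) if 0 else cv2.copyMakeBorder(cv2.resize(b,(300,226),interpolation=cv2.INTER_CUBIC),0,274,0,0,0)]))
E
```

```text
13.2833 [-0.16  0.24 -0.03  1.9   0.01  1.   -0.54] [0.5426 0.0605 0.1815] 0.032820855282028716
rot to grasp [ 0.     0.006 -0.   ] to seat mm [ -6.6   0.5 -98.5]
[269 187] [ 0.00195392 -1.62488327 -1.53411761] 34.407713413238525
```

View pics/cropG.png

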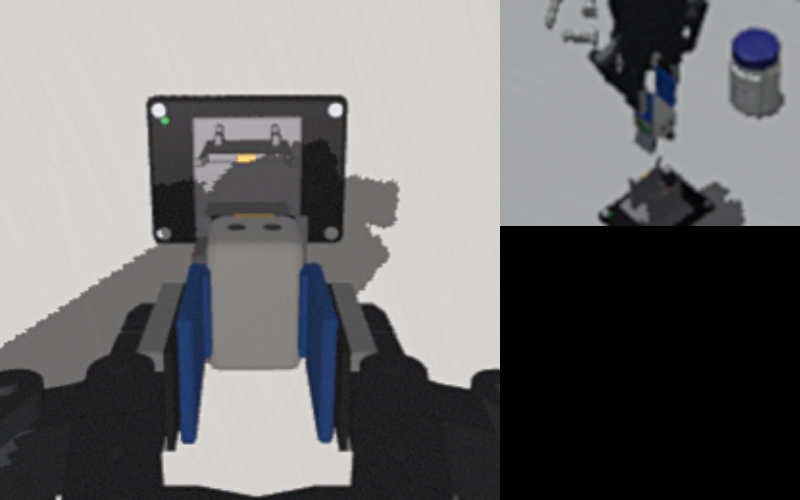

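Held by both handles, upright and clear of the dock: handles at crop (195,350) and (318,350), housing at (255,290). Moving over the bath wall.

>>> step_arm --series '[{"delta_pos":[-3,-30,1],"delta_rot":[0,0,0.025]},{"delta_pos":[-3,-32,1],"delta_rot":[0,0,0.024]},{"delta_pos":[-3,-32,0],"delta_rot":[0,0,0]},{"delta_pos":[-3,-32,0],"delta_rot":[0,0,0]},{"delta_pos":[-3,-32,0],"delta_rot":[0,0,0]},{"delta_pos":[-3,-32,0],"delta_rot":[0,0,0]},{"delta_pos":[-3,-32,0],"delta_rot":[0,0,0]},{"delta_pos":[-3,-32,0],"delta_rot":[0,0,0]},{"delta_pos":[-3,-32,0],"delta_rot":[0,0,0]},{"delta_pos":[-4,-31,0],"delta_rot":[0,0,0]},{"delta_pos":[0,0,0],"delta_rot":[0,0,0]},{"delta_pos":[0,0,0],"delta_rot":[0,0,0]}]'

```text
time_s: 14.43
tcp_pos: [0.5069, -0.2595, 0.1787]
eef_rot: [0.804, 0.594, -0.002, -0.001]
ft_force: [-0.3, 0.5, -1.6]
grip_width: 0.0329
grasp_force: 34.4
```

```bash
python3 st.py; python3 - <<'E'
from h import *
w=snap('wrist','wH'); snap('scene','sceneH'); snap('top','topH')
g=cv2.cvtColor(w['frame'],cv2.COLOR_RGB2GRAY).astype(np.float32)
s=r.get_state(); T=R.from_quat(s['eef_rot'])
# profiles along bath n at tool x = 30..100 mm, z=.065
n=np.array([np.cos(np.radians(-16.8)),np.sin(np.radians(-16.8)),0]); tt=np.array([-n[1],n[0],0])
for a in (45,60,75,90,105):
    B=np.array([s['tcp_pos'][0],s['tcp_pos'][1],.065])+a/1000*tt; off=np.arange(-.02,.0201,.001)
    q=proj(w,B+off[:,None]*n).astype(np.float32); v=cv2.remap(g,q[None,:,0].copy(),q[None,:,1].copy(),cv2.INTER_LINEAR)[0]; print(a,q[20].round(),v.astype(int).tolist())
W=cv2.cvtColor(w['frame'],cv2.COLOR_RGB2BGR); cv2.imwrite('pics/wH2.png',cv2.resize(W[0:330,80:480],(727,600)))
E
```

```text
14.4333 [ 0.26  0.29  0.16  1.85 -0.05  1.01  0.14] [ 0.5069 -0.2595  0.1787] 0.03286987172876007
rot to grasp [ 0.001 -0.004 -0.043] to seat mm [ 29.1 320.5 -95.7]
45 [278. 143.] [208, 210, 209, 208, 208, 210, 209, 207, 208, 208, 209, 209, 209, 208, 209, 209, 210, 210, 210, 210, 209, 209, 213, 187, 125, 188, 193, 128, 176, 233, 230, 227, 226, 228, 229, 226, 223, 222, 223, 226, 226]
60 [278. 123.] [209, 208, 209, 208, 208, 208, 209, 208, 208, 209, 208, 209, 208, 210, 209, 209, 210, 211, 209, 208, 207, 209, 211, 196, 138, 180, 190, 169, 227, 231, 229, 230, 229, 229, 230, 228, 226, 225, 226, 228, 228]
75 [278. 103.] [209, 209, 209, 208, 207, 208, 208, 209, 208, 208, 207, 209, 209, 208, 208, 207, 207, 208, 207, 208, 208, 206, 210, 197, 133, 174, 199, 151, 181, 234, 231, 229, 231, 232, 231, 230, 228, 226, 229, 231, 229]
90 [278.  82.] [206, 207, 206, 207, 207, 207, 207, 209, 210, 207, 207, 207, 208, 207, 207, 208, 207, 207, 207, 206, 207, 207, 210, 195, 127, 172, 197, 153, 202, 237, 232, 232, 233, 233, 232, 231, 230, 230, 231, 232, 232]
105 [278.  61.] [206, 205, 206, 207, 206, 206, 205, 206, 205, 203, 204, 205, 205, 206, 206, 208, 206, 207, 206, 205, 206, 206, 209, 181, 97, 170, 205, 148, 105, 114, 144, 171, 193, 233, 234, 232, 231, 230, 231, 232, 231]
```

```bash
python3 - <<'E'
from h import *
w=load('wH'); I=w['frame'].astype(int); s=r.get_state(); T=R.from_quat(s['eef_rot'])
n=np.array([np.cos(np.radians(-16.8)),np.sin(np.radians(-16.8)),0]); tt=np.array([-n[1],n[0],0])
g=cv2.cvtColor(w['frame'],cv2.COLOR_RGB2GRAY).astype(np.float32)
for v in (225,240,255,270):
    row=g[v,220:340]; e=np.where(np.abs(np.diff(row))>25)[0]+220; print(v,e.tolist())
eye=np.array(w['eye']); print('eye n-coord', (eye-s['tcp_pos'])@n*1000,'(T y offset)', T.inv().apply(eye-s['tcp_pos'])*1000)
c=load('top0'); gt=cv2.cvtColor(c['frame'],cv2.COLOR_RGB2GRAY).astype(np.float32)
M=np.array([.5114,-.2563,.065])
L=np.arange(-.16,.1601,.002)
for o in (0.004,.012,.03):
    q=proj(c,M+o*n+L[:,None]*tt).astype(np.float32); v=cv2.remap(gt,q[None,:,0].copy(),q[None,:,1].copy(),cv2.INTER_LINEAR)[0].astype(int); d=np.diff(v); k=np.where(np.abs(d)>14)[0]; print(o,[(round(L[i]*1000),int(d[i])) for i in k])
E
```

```text
225 [335, 336]
240 [242, 253, 300, 301, 311, 312, 332, 333]
255 [225, 226, 237, 254, 299, 300, 318, 319, 332, 333]
270 [220, 233, 254, 255, 299, 323, 336]
eye n-coord 0.9844291416707157 (T y offset) [  65.21757593    0.87074621 -142.05752385]
0.004 [(-156, -15), (-152, 23), (-144, -40), (-140, 16), (-138, -19), (-136, -35), (-134, -17), (-124, 21), (-122, 38), (-120, 25), (2, -17), (8, 26), (120, -16), (122, -17), (124, 35), (132, -49), (134, -31), (136, 52)]
0.012 [(-144, -17), (-142, -47), (-140, -23), (-126, 22), (-124, 57), (8, -15), (10, 16), (132, -54), (134, -39), (138, 44)]
0.03 [(-156, -17), (-154, 21), (-144, -18), (-142, -62), (-140, -24), (-126, 30), (-124, 39), (-122, 23), (6, -17), (10, 28), (120, -23), (124, 31), (132, -50), (134, -27), (138, 48)]
```

View pics/wH2.png

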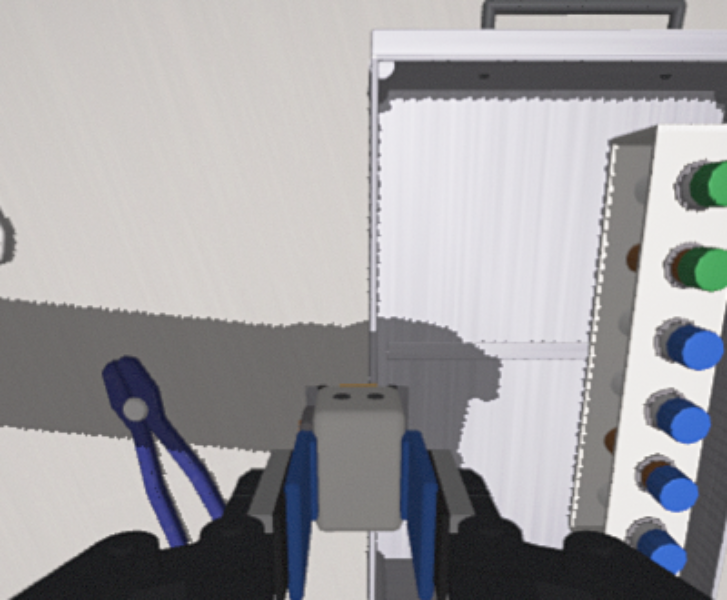

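The wall rim is at picture u≈374 and the housing is centred at 360, so the wall lies about 6.5 mm further along the bath's x. The cutter and tubes are clear. Shift, then go down.

>>> step_arm --series '[{"delta_pos":[3,-1,0],"delta_rot":[0,0,0]},{"delta_pos":[3,-1,0],"delta_rot":[0,0,0]},{"delta_pos":[0,0,-10],"delta_rot":[0,0,0]},{"delta_pos":[0,0,-10],"delta_rot":[0,0,0]},{"delta_pos":[0,0,-10],"delta_rot":[0,0,0]},{"delta_pos":[0,0,-8],"delta_rot":[0,0,0]},{"delta_pos":[0,0,0],"delta_rot":[0,0,0]},{"delta_pos":[0,0,0],"delta_rot":[0,0,0]}]'

```text
time_s: 15.25
tcp_pos: [0.5143, -0.2582, 0.1411]
eef_rot: [0.803, 0.597, -0.001, -0.001]
ft_force: [-0.1, -0.4, -0.6]
grip_width: 0.0327
grasp_force: 34.4
```

```bash
python3 - <<'E'
from h import *
w=snap('wrist','wI'); s=r.get_state(); g=cv2.cvtColor(w['frame'],cv2.COLOR_RGB2GRAY).astype(np.float32); z=s['eye'] if 'eye' in s else w['eye']
print(s['time_s'],s['tcp_pos'])
for v in (40,60,80,255,262,270):
    print(v,(np.where(np.abs(np.diff(g[v,240:330]))>25)[0]+240).tolist())
print('eye z',w['eye'][2])
E
```

```text
15.3 [ 0.51503796 -0.25855273  0.1420018 ]
40 [274, 275, 278, 279]
60 [274, 275, 278, 279, 280, 281]
80 [274, 275, 278, 280, 281]
255 [254, 299, 300, 318, 319]
262 [254, 299, 300, 320, 321]
270 [254, 255, 299, 323]
eye z 0.28382407065993775
```

>>> step_arm --series '[{"delta_pos":[0,0,-8],"delta_rot":[0,0,0]},{"delta_pos":[0,0,-8],"delta_rot":[0,0,0]},{"delta_pos":[0,0,-8],"delta_rot":[0,0,0]},{"delta_pos":[0,0,-7],"delta_rot":[0,0,0]},{"delta_pos":[0,0,0],"delta_rot":[0,0,0]}]'

```text
time_s: 15.72
tcp_pos: [0.5137, -0.2578, 0.1092]
eef_rot: [0.803, 0.597, -0.001, -0.001]
ft_force: [-0.3, -0.2, -0.8]
grip_width: 0.0328
grasp_force: 34.4
```

>>> step_arm --series '[{"delta_pos":[0,0,-3],"delta_rot":[0,0,0]},{"delta_pos":[0,0,-2],"delta_rot":[0,0,0]},{"delta_pos":[0,0,0],"delta_rot":[0,0,0]},{"delta_pos":[0,0,0],"delta_rot":[0,0,0]}]'

```text
time_s: 16.05
tcp_pos: [0.5155, -0.2586, 0.1066]
eef_rot: [0.803, 0.597, -0.0, 0.001]
ft_force: [0.2, -0.8, -1.3]
grip_width: 0.0327
grasp_force: 34.4
```

>>> step_arm --grip 44 --series '[{"delta_pos":[0,0,-2],"delta_rot":[0,0,0]},{"delta_pos":[0,0,0],"delta_rot":[0,0,0]},{"delta_pos":[0,0,0],"delta_rot":[0,0,0]}]'

```text
time_s: 16.3
tcp_pos: [0.5154, -0.2586, 0.1046]
eef_rot: [0.803, 0.597, -0.0, 0.0]
ft_force: [-0.0, 0.3, -0.7]
grip_width: 0.0444
grasp_force: 5.5
```

>>> step_arm --grip 56 --series '[{"delta_pos":[0,0,0],"delta_rot":[0,0,0]},{"delta_pos":[0,0,0],"delta_rot":[0,0,0]},{"delta_pos":[0,0,0],"delta_rot":[0,0,0]}]'

```text
time_s: 16.55
tcp_pos: [0.515, -0.2585, 0.1044]
eef_rot: [0.803, 0.597, -0.0, 0.0]
ft_force: [-0.3, 0.3, -0.9]
grip_width: 0.0559
grasp_force: 3.4
```

>>> step_arm --grip 85 --series '[{"delta_pos":[0,0,0],"delta_rot":[0,0,0]},{"delta_pos":[0,0,0],"delta_rot":[0,0,0]},{"delta_pos":[0,0,0],"delta_rot":[0,0,0]},{"delta_pos":[0,0,0],"delta_rot":[0,0,0]},{"delta_pos":[0,0,0],"delta_rot":[0,0,0]}]'

```text
time_s: 16.97
tcp_pos: [0.5157, -0.2587, 0.1048]
eef_rot: [0.803, 0.597, 0.0, 0.001]
ft_force: [0.1, 0.1, 0.4]
grip_width: 0.085
grasp_force: 0.0
```

>>> step_arm --series '[{"delta_pos":[0,0,5],"delta_rot":[0,0,0]},{"delta_pos":[0,0,15],"delta_rot":[0,0,0]},{"delta_pos":[0,0,30],"delta_rot":[0,0,0]},{"delta_pos":[0,0,40],"delta_rot":[0,0,0]},{"delta_pos":[0,20,30],"delta_rot":[0,0,0]},{"delta_pos":[0,35,0],"delta_rot":[0,0,0]},{"delta_pos":[0,40,0],"delta_rot":[0,0,0]},{"delta_pos":[0,40,0],"delta_rot":[0,0,0]},{"delta_pos":[0,40,0],"delta_rot":[0,0,0]},{"delta_pos":[0,0,0],"delta_rot":[0,0,0]}]'

```text
time_s: 17.8
tcp_pos: [0.5159, -0.0722, 0.2251]
eef_rot: [0.798, 0.602, 0.002, -0.002]
ft_force: [0.7, 1.4, -0.3]
grip_width: 0.0848
grasp_force: 0.0
```

```bash
python3 - <<'E'
from h import *
s=r.get_state(); print(s['time_s'],s['tcp_pos'])
t=snap('top','topZ'); sc=snap('scene','sceneZ')
n=np.array([np.cos(np.radians(-16.8)),np.sin(np.radians(-16.8)),0]); tt=np.array([-n[1],n[0],0]); up=np.array([0,0,1.])
E=np.array([.5114,-.2563,.065])
for nm,c in(('top',t),('scene',sc)):
    I=c['frame'].astype(int); h=cv2.cvtColor(c['frame'],cv2.COLOR_RGB2HSV); u,v=proj(c,E+up*.04)[0].astype(int)
    m=((h[...,1]>110)&(h[...,0]>100)&(h[...,0]<130)).astype(np.uint8); b=np.zeros_like(m); b[v-18:v+18,u-20:u+20]=1
    k,l,st,ce=cv2.connectedComponentsWithStats(m*b)
    for i in range(1,k):
        if st[i,4]>8: print(nm,'blue',st[i],ce[i].round(1))
    for z in(.0,.08,.085,.09):
        o=E*[1,1,0]+up*z; f=lambda sx:[np.round(proj(c,o+sx*.0305*n+q*.015*tt+.045*up)[0],1).tolist() for q in(-1,1)]
        if z: print(nm,z,'out',f(-1),'in',f(1),'screen',proj(c,o-.0175*n-.003*up).round(1).tolist())
    g=((h[...,1]>90)&(h[...,0]>45)&(h[...,0]<85)).astype(np.uint8)*b; ys,xs=np.where(g); print(nm,'green',len(xs),xs.mean() if len(xs) else 0,ys.mean() if len(xs) else 0)
    if nm=='top':
        k,l,st,ce=cv2.connectedComponentsWithStats(((I.min(2)>150)&(b>0)).astype(np.uint8)); print([(st[i].tolist(),ce[i].round(1).tolist()) for i in range(1,k) if st[i,4]>20])
E
```

```text
17.8 [ 0.51587732 -0.07217667  0.22512833]
top blue [398 231  15   8  68] [404.5 234.2]
top blue [385 236   4   6  10] [387.  238.7]
top blue [394 246  13   8  52] [399.6 249.6]
top 0.08 out [[404.1, 254.4], [393.1, 250.9]] in [[410.5, 232.4], [399.6, 229.0]] screen [[395.6, 247.8]]
top 0.085 out [[404.6, 254.4], [393.6, 251.0]] in [[411.0, 232.3], [400.0, 228.9]] screen [[396.0, 247.8]]
top 0.09 out [[405.1, 254.5], [394.0, 251.0]] in [[411.5, 232.3], [400.5, 228.8]] screen [[396.4, 247.9]]
top green 0 0 0
[([395, 237, 13, 11, 100], [400.9, 242.1])]
scene blue [370 231  11  16 114] [374.9 238.8]
scene blue [360 243   9  12  50] [364.4 248.8]
scene 0.08 out [[365.6, 252.3], [356.8, 246.0]] in [[379.8, 239.0], [371.0, 232.9]] screen [[362.4, 256.8]]
scene 0.085 out [[365.8, 251.2], [357.0, 244.8]] in [[380.1, 237.9], [371.2, 231.8]] screen [[362.6, 255.7]]
scene 0.09 out [[366.0, 250.1], [357.2, 243.7]] in [[380.3, 236.7], [371.5, 230.6]] screen [[362.8, 254.6]]
scene green 10 365.1 254.7
```

```bash
python3 -c "
from h import *
print(r.close_job())"
```

```text
the job is handed in; nothing more can be done
None
```

I docked the logger, regrasped it by its handles and clipped it onto the middle of the bath's front wall, then handed the job in at about 18 s; no verdict was returned. Final camera measurements put it upright with the screen outside and about 20 mm above the edge; I did not re-measure the jars and cutter at the end.

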